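# Clear the chamber, break the lid stay and close the hood

### The arm

A 6-joint arm with a two-finger parallel gripper is mounted at the origin on a cart in front of the work surface, level with it; the furniture and walls round the work are solid. World frame = base frame: x ahead of the robot, y to its left, z up, the work surface at z = 0. Lengths are in m, angles in rad, forces in N, time in s.
With the tool pointing down it reaches from about 0.25 to 0.775 m from the base axis. Payload 8.9 kg.
Tool frame: the origin (TCP) lies at the very end of the fingers, on their centre line; the grasp point (between the pads) lies 19 mm behind it (r.pinch_z is the distance from the TCP to the grasp point, in m); z points along the fingers, y is the direction in which the jaws open and shut (so a half turn about z gives the same grasp; the last joint's range is limited). The gripper opens to 85 mm and grips with 20 to 120 N. Pads are 22 mm wide; open, the fingers measure 114 mm over their backs; the gripper's body (76 mm by 85 mm) begins 54 mm behind the grasp point. The pads swing forward as they close: fully open they stand 13 mm farther back than shut.
Start: joints at [-1.267, 0.291, -0.153, 1.127, 0, 1.431], TCP at [0.225, -0.474, 0.201] pointing down, gripper open.
Joint ranges: [-2.52, 2.52], [-0.91, 1.74], [-1.3, 1.37], [-1.96, 2.02], [-1.52, 1.47], [-3.14, 3.14]. Speed limits (rad/s): [2.22, 2.22, 2.79, 3.14, 3.14, 3.14].

### API

Orientations are given as a rotation vector (axis times angle).
In Python, from plant import r, cams, order, nets gives the robot as it stands. The module is installed in compiled form; this text tells all that it offers.
- The arm moves only by the tool play_rows, never from a script. Its argument "steps" is a list of rows, each an object of numbers: "tx", "ty", "tz": the shift along the tool's x, y, z in m; "ax", "ay", "az": the turn, a rotation vector about the tool's x, y, z in degrees; "fingers": the closure, from 0 (fully open) to 1 (shut). A call has 1 to 12 rows; each row shifts and turns the commanded pose from where the row before left it, along the tool's axes as they then stand; what a row does not reach is not made up. A row lasts 1/12 s, in which the tool goes at most 41.7 mm and 7.16 degrees, less where a joint would pass 70% of its speed; a pose out of reach is approached as far as the arm can. A call with a gripper value outside its range is refused whole. The fingers move at their own pace and stop on an object; "force" is the grip in N (left out, the last holds). Time passes only in rows, so rows that do not move let the fingers close. It gives the time, the measured TCP pose, the force and the opening at its end, in the units of the state.
- r.state(): the state, without advancing time (a new reading comes with each control period).
- cams.grab_frame(name): name is "scene" or "top"; returns a dict with "image" (400x640x3 uint8, red, green, blue), "z_map" (400x640 float32, m along the optical axis (not along the pixel's ray), 0 where there is no reading), "fov_y" (degrees; the focal length in pixels is half the picture's height over the tangent of half this angle, whatever the lens; pixels are square), "cx", "cy" (the principal point, pixels), "eye" and "rotation" of the camera in the world. Camera axes: x right, y up, looking along -z (the intrinsics and any distortion apply to the point x, -y, -z); pixel columns grow to the right and rows downward; lengths in m; the calibration is good to about 2 mm. A picture is of the moment at which its call begins.
- order.finish_job(): hands the job in, once; it reports no verdict.
Trained networks look in a picture, given as the dict that the camera call returned (one of the last four; its "shot" number tells which), for a name from the list of things; names that differ only in an ending like _2 or _b are one class to them, and where a whole thing is asked for, a point or a joint stands for the part that bears it (a point fixed in the world has none). Each returns a list of dicts, best first, with "confidence" (0 to 1); they miss things now and then, are a little off and sometimes report something else, mostly with a low value. They report only what shows in the picture. A call takes as long as a camera call. They do not tell look-alikes from the thing itself.
- nets.silhouettes(picture, target): "pixels" (400x640 bool, what is visible of it).
- nets.mark_of(picture, target): "xyz" ([x, y, z] in m, in world coordinates, good to about 4 mm: a listed point, or the origin of a listed thing).
The state is a dict: "clock": time; "q": joint angles; "qvel": joint speeds; "joint_efforts": joint torques, N m; "tool_pos": TCP position; "tcp_rot": TCP orientation; "force": force on the tool from outside, world axes, zero at the start; "torque": the same for the moment, N m; "grip_width": finger opening in m.
Only numpy, scipy, OpenCV 4.12 (cv2) and the standard library are available. Lean on these libraries where they do the work, as an engineer would, in place of code of your own. Each camera call takes 0.05 s, during which the arm holds its last target.

### The job

The hood of the small exposure cabinet has to be closed, but the dropper bottle in its chamber is too tall: first lift the dropper bottle out and stand it upright in the shallow spill tray, leaving the low dishes and jar in the chamber. Then break the locked folding stay on the cabinet's right side by pushing its knuckle away from you past straight, and lower the hood fully shut by its pull lug, keeping hold of it so that it never drops or slams. Do not tip the dropper bottle over, nor disturb the dishes, the jar or the two bottles standing beside the stay and the tray.

Things in the scene. Friction and masses are not known exactly. Their poses are not given: they have to be found in the camera images.
- cabinet: Grey steel case 190 (x) x 320 (y) x 100 mm high, fixed; origin: centre of its underside, x away from its front, y to its left. Chamber open on top: inside 174 x 304, walls 8, floor 45 mm above the worktop, rim at 100. The white hood, hinged on the far rim, stands 62 degrees open and leans over the back half of the chamber: come in from the front, tool tilted about 35 degrees.
- hinge_line (a point): Middle of the hood's hinge axis (which runs along the cabinet's y), at the far rim: 95 mm behind the cabinet's origin, 100 mm up.
- pull_lug (a point): Centre of the hood's black pull lug, 30 mm wide (cabinet's y), 16 thick, sticking 47 mm out of the middle of the hood's front edge, in its plane. It is 217 mm from the hinge axis along the hood and 7 mm above the hood's lower face, in which the axis lies. Hood 190 x 320 x 14. Pinched across its 30 mm it can pivot in the fingers. x axis: along the hood to the hinge; z: out of its upper face.
- hood (a joint): Angle of the hood: 0 as it stands open (62 degrees) on the locked stay, -1.082 fully shut. Hood 0.4 to 0.6 kg. Its hinge is stiff: once the stay is broken the hood stays where it is left while it stands steeply, but below about 25 to 50 degrees it falls unless held.
- knuckle (a point): Centre of the thumb roller on the stay's knuckle: dark steel, 22 mm diameter, 37 long (cabinet's y), 17 to 54 mm right of the right wall, outside two flat 14 mm links. The stay runs from the right wall up and back at 45 degrees to the hood's side. Pushed away and down at 45 degrees (square to the links) the knuckle passes straight after 5 mm, then folds back and down; a few newtons, no spring.
- stay_upper (a joint): Fold of the stay at its knuckle: 0 locked (bent 8 degrees the wrong way, against its stop), 0.14 straight, above that broken; about 2.4 when the hood is shut, 0.8 when the knuckle has been pushed 30 mm.
- dropper_mid (a point): Middle (48 mm up) of the white dropper bottle with a tall pointed cap, loose, 0.05 kg, 96 mm high: its lower 50 mm is a cylinder of 31 mm diameter, above it a cone. It stands on the chamber's floor in one of three places side by side, 90 mm apart; dishes and jar have the others.
- dishes_mid (a point): Middle (15 mm up) of two stacked clear round dishes, 62 mm wide, 30 high together, loose in the chamber; they stay there.
- jar_mid (a point): Middle (16 mm up) of the small jar with a dark lid, 41 mm wide, 33 high, loose in the chamber; it stays there.
- tray: Shallow grey spill tray 130 x 130 x 18 mm high, fixed on the worktop to the left of the cabinet; walls 5 mm; origin at the centre of its underside.
- tray_in (a point): Centre of the tray's inner floor, 5 mm above the worktop.
- amber_mid (a point): Middle (56 mm up) of the brown bottle, 58 mm wide, 112 high, that stands loose to the right of the stay; leave it.
- bottle_mid (a point): Middle (65 mm up) of the white bottle, 64 mm wide, 130 high, that stands loose beyond the tray's left edge; leave it.
Not all that is in view belongs to the job. Leave any blue or pink look-alike of the part that bears dishes_mid alone.

How it is judged:
By the outcome, as a careful person would: the job done as asked, in the order asked, and still so for the second after the job is handed in, with the robot touching nothing.
It also fails if it takes over 69 s, if anything falls off the work surface, if the arm or the gripper's body presses on something with over 40 N, if the wrist force passes 120 N, or if a joint passes its speed limit or range.

## Working session

There is one attempt and no reset: what is moved stays moved. The work goes in short steps, Python scripts to look and compute and a tool call to move; the robot and the scene stay as the last step left them, time stands still between calls to the robot, and variables do not carry over. Pictures are saved under pics/ and viewed, and the job is handed in when it is done.

Besides the shell and the picture viewer there is one more tool, called as name(argument=value, ...) on one line, values as JSON. play_rows: Moves the arm, as the interface text tells. Its arguments: {"type":"object","properties":{"steps":{"type":"array","items":{"type":"object","properties":{"tx":{"type":"number"},"ty":{"type":"number"},"tz":{"type":"number"},"ax":{"type":"number"},"ay":{"type":"number"},"az":{"type":"number"},"fingers":{"type":"number"}}}},"force":{"type":"number"}},"required":["steps"]}

```bash
mkdir -p pics; ls
cat > h.py <<'E'
import numpy as np, cv2
from scipy.spatial.transform import Rotation as R
from plant import r,cams,order,nets
def save(im,n): cv2.imwrite('pics/'+n,im[:,:,::-1])
def cloud(f):
    h=f['image'].shape[0]; fl=h/2/np.tan(np.radians(f['fov_y'])/2)
    z=f['z_map']; v,u=np.mgrid[0:z.shape[0],0:z.shape[1]]
    p=np.stack([(u-f['cx'])/fl*z,-(v-f['cy'])/fl*z,-z],-1)
    return p@np.array(f['rotation']).T+np.array(f['eye'])
E
python3 - <<'E'
from h import *
s=r.state(); print(s)
for n in ['scene','top']:
    f=cams.grab_frame(n); save(f['image'],n+'0.png'); print(n,f['fov_y'],f['cx'],f['cy'],f['eye'],np.array(f['rotation']).round(3).tolist(),[k for k in f])
    for t in ['cabinet','hinge_line','pull_lug','knuckle','dropper_mid','dishes_mid','jar_mid','tray','tray_in','amber_mid','bottle_mid']:
        try: print(t,[(np.round(d['xyz'],3).tolist(),round(d['confidence'],2)) for d in nets.mark_of(f,t)])
        except Exception as e: print(t,e)
print(r.state()['clock'], r.pinch_z)
E
```

```text
pics
{'clock': 0.0, 'q': array([-1.26727369e+00,  2.91262098e-01, -1.54106817e-01,  1.12667832e+00,
        9.23917152e-06,  1.43150169e+00]), 'qvel': array([ 4.48059058e-04,  1.42344911e-03, -1.62583629e-05,  5.16794886e-04,
        3.09851020e-04, -1.17818466e-03]), 'joint_efforts': array([ 8.87789383e-05, -5.37144291e+01,  3.31366110e+01,  1.60948833e-02,
       -3.04477790e-04,  4.35081475e-06]), 'tool_pos': array([ 0.22482728, -0.47392036,  0.20044904]), 'tcp_rot': array([-3.06368647e+00, -6.89632641e-01,  1.46643795e-04]), 'force': array([-0.64691352,  0.66156876,  0.01986023]), 'torque': array([-0.00609367,  0.00076165,  0.05049861]), 'grip_width': 0.08539939108256088}
scene 43.6866470081647 320.3969306859241 196.8911603941454 [-0.41336422 -0.93292847  1.03922671] [0.963, -0.393, -0.723] ['image', 'z_map', 'fov_y', 'cx', 'cy', 'eye', 'rotation', 'shot']
cabinet [([0.621, -0.067, -0.001], 0.62)]
hinge_line [([0.711, -0.073, 0.1], 0.75)]
pull_lug [([0.62, -0.061, 0.292], 0.73)]
knuckle []
dropper_mid [([0.631, 0.024, 0.091], 0.75)]
dishes_mid [([0.636, -0.065, 0.065], 0.78), ([0
[... 277 characters left out ...]
39374512502764 [0.43607862 0.01485564 1.5807906 ] [0.082, -0.063, -1.571] ['image', 'z_map', 'fov_y', 'cx', 'cy', 'eye', 'rotation', 'shot']
cabinet [([0.62, -0.064, -0.001], 0.56)]
hinge_line [([0.711, -0.072, 0.1], 0.68)]
pull_lug [([0.614, -0.065, 0.291], 0.96)]
knuckle [([0.604, -0.261, 0.135], 0.76)]
dropper_mid [([0.627, 0.026, 0.096], 0.55)]
dishes_mid [([0.451, -0.035, 0.012], 0.82), ([0.409, -0.139, 0.016], 0.77), ([0.426, 0.061, 0.01], 0.61), ([0.631, -0.062, 0.06], 0.58)]
jar_mid [([0.626, -0.156, 0.064], 0.71)]
tray [([0.48, 0.264, -0.0], 0.95)]
tray_in [([0.481, 0.268, 0.007], 0.61)]
amber_mid [([0.591, -0.363, 0.057], 0.71)]
bottle_mid [([0.514, 0.387, 0.066], 0.75)]
1.2 0.0187
```

View pics/scene0.png

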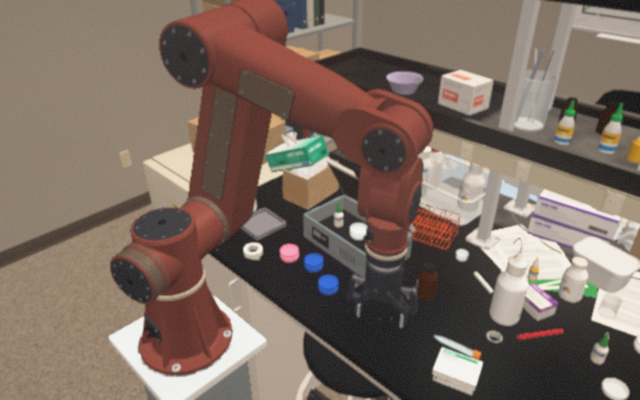

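View pics/top0.png

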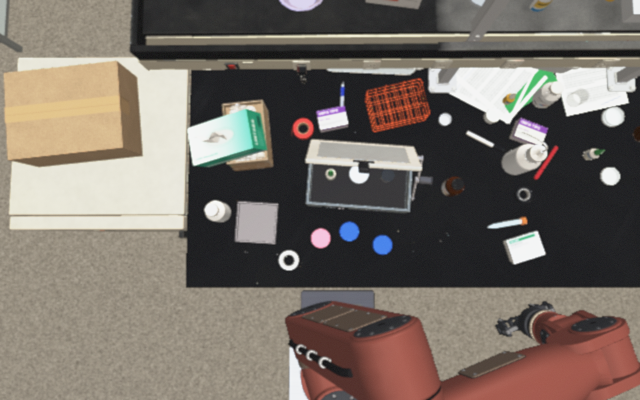

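```bash
sed -i "s/np.array(f\['rotation'\]).T/R.from_rotvec(f['rotation']).as_matrix().T/" h.py
python3 - <<'E'
from h import *
import pickle
d={}
for n in ['scene','top']:
    f=cams.grab_frame(n); d[n]=dict(f); 
    P=cloud(f); d[n]['P']=P
    m=(f['z_map']>0)&(abs(P[...,2])<0.006); print(n,m.sum(),np.median(P[m][:,2]))
pickle.dump(d,open('f0.pkl','wb'))
P=d['top']['P'].reshape(-1,3); 
def show(n,lo,hi):
  for c in ['scene','top']:
    P=d[c]['P'].reshape(-1,3); m=np.all((P>lo)&(P<hi),1); q=P[m]
    if len(q): print(n,c,len(q),'min',np.percentile(q,2,axis=0).round(4),'max',np.percentile(q,98,axis=0).round(4),'mean',q.mean(0).round(4))
show('dropper top',[.58,-.01,.115],[.68,.07,.16])
show('dropper body',[.58,-.01,.055],[.68,.07,.09])
show('knuckle',[.56,-.30,.10],[.66,-.238,.17])
show('lug',[.56,-.11,.26],[.66,-.03,.33])
show('case rim',[.50,-.26,.095],[.55,.13,.104])
E
```

```text
scene 43048 0.0022857169932513077
top 68991 -0.00011781509928021627
dropper top scene 32 min [0.6192 0.0159 0.1153] max [0.6339 0.0321 0.1444] mean [0.6266 0.0237 0.1263]
dropper top top 21 min [0.6216 0.0184 0.1154] max [0.6373 0.0294 0.1381] mean [0.6283 0.023  0.1253]
dropper body scene 76 min [0.6104 0.0088 0.0557] max [0.6539 0.036  0.0895] mean [0.6221 0.0202 0.0714]
dropper body top 24 min [0.6142 0.0073 0.0553] max [0.6471 0.0411 0.0881] mean [0.6225 0.0235 0.0744]
knuckle scene 9 min [ 0.6049 -0.2789  0.1322] max [ 0.6144 -0.2753  0.1454] mean [ 0.6098 -0.2766  0.1389]
knuckle top 112 min [ 0.5933 -0.2793  0.1342] max [ 0.6256 -0.2384  0.1629] mean [ 0.6043 -0.2578  0.1447]
lug scene 91 min [ 0.6014 -0.0775  0.2616] max [ 0.6325 -0.0309  0.317 ] mean [ 0.6133 -0.0596  0.2961]
lug top 265 min [ 0.6029 -0.1062  0.2624] max [ 0.6447 -0.0323  0.3166] mean [ 0.6267 -0.068   0.2849]
case rim scene 207 min [ 0.512  -0.1887  0.0952] max [0.542  0.0973 0.1039] mean [ 0.5256 -0.0504  0.1   ]
case rim top 242 min [ 0.5144 -0.2184  0.0953] max [0.5471 0.0957 0.1034] mean [ 0.5278 -0.0725  0.0993]
```

Run:
```python
from h import *
import pickle
d=pickle.load(open('f0.pkl','rb'))
for c in ['scene','top']:
    P=d[c]['P'].reshape(-1,3); m=np.all((P>[.49,-.26,.094])&(P<[.56,.13,.105]),1); q=P[m]
    # rim fit with trimming
    k=np.ones(len(q),bool)
    for i in range(6):
        a=np.polyfit(q[k,1],q[k,0],1); e=q[:,0]-np.polyval(a,q[:,1]); k=abs(e)<0.008
    print(c,k.sum(),'dx/dy',a,'yaw deg',-np.degrees(np.arctan(a[0])),'y range',q[k,1].min(),q[k,1].max())
    # front face
    m=np.all((P>[.49,-.2,.02])&(P<[.56,.09,.085]),1); q=P[m]
    if len(q)>50: a=np.polyfit(q[:,1],q[:,0],1); print('face',len(q),a,np.std(q[:,0]-np.polyval(a,q[:,1])))
    # hood top plane
    m=np.all((P>[.59,-.22,.16])&(P<[.72,.09,.27]),1); q=P[m]
    ce=q.mean(0);u,s,vt=np.linalg.svd(q-ce); print('hood',len(q),ce,vt[2],s/np.sqrt(len(q)))
    # tray
    m=np.all((P>[.39,.17,.002])&(P<[.57,.36,.03]),1); q=P[m].astype(np.float32)
    print('tray',cv2.minAreaRect(q[:,:2]*1000))
im=d['top']['image'][120:270,180:480]; save(cv2.resize(im,None,fx=2.6,fy=2.6,interpolation=cv2.INTER_CUBIC),'z1.png')
```

```text
scene 238 dx/dy [0.07592813 0.52912658] yaw deg -4.342030166565204 y range -0.19929911560875446 0.10389312204709689
face 961 [0.07164466 0.52689341] 0.002228895189174923
hood 437 [0.65470999 0.02213381 0.22314903] [-0.88493024  0.069562   -0.4604993 ] [0.04091743 0.03222664 0.0014066 ]
tray ((479.6667175292969, 264.4813232421875), (179.1705322265625, 188.7573699951172), 0.3090151846408844)
top 244 dx/dy [0.0759334  0.53145939] yaw deg -4.342330225990372 y range -0.2183878463087098 0.09899518461737387
face 851 [0.02717237 0.54530925] 0.011702326969890445
hood 1715 [ 0.66249529 -0.06517749  0.22387076] [ 0.85869081 -0.06379683  0.50850768] [0.08937605 0.03936207 0.00292691]
tray ((479.1710510253906, 265.7480163574219), (187.30105590820312, 176.54534912109375), 89.93476104736328)
```

View pics/z1.png

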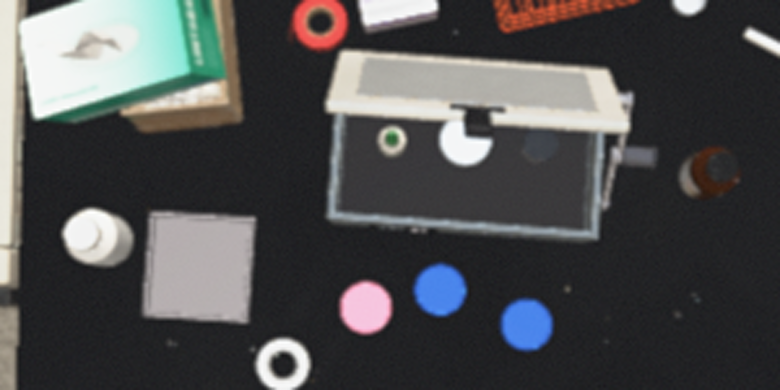

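```bash
cat >> h.py <<'E'
YAW=np.radians(-4.3); EX=np.array([np.cos(YAW),np.sin(YAW),0]); EY=np.array([-np.sin(YAW),np.cos(YAW),0]); EZ=np.array([0,0,1.])
ORG=np.array([.618,-.066,0])
def rot(tilt,yaw=None):
    ex,ey=(EX,EY) if yaw is None else (np.array([np.cos(yaw),np.sin(yaw),0]),np.array([-np.sin(yaw),np.cos(yaw),0]))
    z=ex*np.sin(np.radians(tilt))-EZ*np.cos(np.radians(tilt)); return np.stack([np.cross(ey,z),ey,z],1)
def cur():
    s=r.state(); return np.array(s['tool_pos']),R.from_rotvec(s['tcp_rot']).as_matrix(),s
def plan(p1,R1,n,start=None,lin=True):
    """geodesic rows"""
    p,Rm=(cur()[:2] if start is None else start)
    w=R.from_matrix(Rm.T@R1).as_rotvec(degrees=True)
    print('rotvec total',w.round(2),'tool shift total',((p1-p)@Rm*1000).round(1),'n',n)
    st=(p1-p)/n; wi=w/n; Q=Rm
    for i in range(n):
        t=st@Q; print((t*1000).round(0),wi.round(1)); Q=Q@R.from_rotvec(wi,degrees=True).as_matrix()
E
python3 - <<'E'
from h import *
p,Rm,s=cur(); print(s['clock'],p,Rm.round(3).tolist())
print('dropper local',(np.array([.628,.024,0])-ORG)@EX,(np.array([.628,.024,0])-ORG)@EY)
pin=np.array([.628,.024,.078]); T=rot(35)
tcp=pin+.0187*T[:,2]; print('grasp tcp',tcp,'pre',tcp-.13*T[:,2])
# world-yaw target, pose (0.45,0.03,.33)
plan(np.array([.45,.03,.32]),rot(0),22)
E
```

```text
1.3 [ 0.22495905 -0.47434757  0.20100378] [[0.904, 0.429, -0.0], [0.429, -0.904, 0.0], [0.0, -0.0, -1.0]]
dropper local 0.0032237659208816734 0.0904964492855237
grasp tcp [0.63869569 0.02319579 0.06268186] pre [0.56434064 0.02878657 0.16917162]
rotvec total [  -0.     -0.   -150.33] tool shift total [ 419.5 -359.3 -119. ] n 22
[ 19. -16.  -5.] [-0.  -0.  -6.8]
[ 21. -14.  -5.] [-0.  -0.  -6.8]
[ 22. -11.  -5.] [-0.  -0.  -6.8]
[24. -9. -5.] [-0.  -0.  -6.8]
[24. -6. -5.] [-0.  -0.  -6.8]
[25. -3. -5.] [-0.  -0.  -6.8]
[25.  0. -5.] [-0.  -0.  -6.8]
[25.  3. -5.] [-0.  -0.  -6.8]
[24.  6. -5.] [-0.  -0.  -6.8]
[23.  9. -5.] [-0.  -0.  -6.8]
[22. 12. -5.] [-0.  -0.  -6.8]
[21. 14. -5.] [-0.  -0.  -6.8]
[19. 17. -5.] [-0.  -0.  -6.8]
[17. 19. -5.] [-0.  -0.  -6.8]
[14. 21. -5.] [-0.  -0.  -6.8]
[12. 22. -5.] [-0.  -0.  -6.8]
[ 9. 23. -5.] [-0.  -0.  -6.8]
[ 6. 24. -5.] [-0.  -0.  -6.8]
[ 3. 25. -5.] [-0.  -0.  -6.8]
[ 0. 25. -5.] [-0.  -0.  -6.8]
[-3. 25. -5.] [-0.  -0.  -6.8]
[-6. 24. -5.] [-0.  -0.  -6.8]
```

play_rows(steps=[{"tx": 0.019, "ty": -0.016, "tz": -0.008, "az": -6.8, "fingers": 0.35}, {"tx": 0.021, "ty": -0.014, "tz": -0.008, "az": -6.8, "fingers": 0.35}, {"tx": 0.022, "ty": -0.011, "tz": -0.008, "az": -6.8, "fingers": 0.35}, {"tx": 0.024, "ty": -0.009, "tz": -0.008, "az": -6.8, "fingers": 0.35}, {"tx": 0.024, "ty": -0.006, "tz": -0.008, "az": -6.8, "fingers": 0.35}, {"tx": 0.025, "ty": -0.003, "tz": -0.008, "az": -6.8, "fingers": 0.35}, {"tx": 0.025, "ty": 0.0, "tz": -0.008, "az": -6.8, "fingers": 0.35}, {"tx": 0.025, "ty": 0.003, "tz": -0.008, "az": -6.8, "fingers": 0.35}, {"tx": 0.024, "ty": 0.006, "tz": -0.008, "az": -6.8, "fingers": 0.35}, {"tx": 0.023, "ty": 0.009, "tz": -0.008, "az": -6.8, "fingers": 0.35}, {"tx": 0.022, "ty": 0.012, "tz": -0.008, "az": -6.8, "fingers": 0.35}, {"tx": 0.021, "ty": 0.014, "tz": -0.008, "az": -6.8, "fingers": 0.35}])

```text
invalid input
```

play_rows(steps=[{"tx": 0.019, "ty": 0.017, "az": -6.8}, {"tx": 0.017, "ty": 0.019, "az": -6.8}, {"tx": 0.014, "ty": 0.021, "az": -6.8}, {"tx": 0.012, "ty": 0.022, "az": -6.8}, {"tx": 0.009, "ty": 0.023, "az": -6.8}, {"tx": 0.006, "ty": 0.024, "az": -6.8}, {"tx": 0.003, "ty": 0.025, "az": -6.8}, {"tx": 0.0, "ty": 0.025, "az": -6.8}, {"tx": -0.003, "ty": 0.025, "az": -6.8}, {"tx": -0.006, "ty": 0.024, "az": -6.8}])

```text
invalid input
```

Run:
```python
from h import *
p,Rm,s=cur(); print(s['clock'],p,s['q'].round(3),s['grip_width'])
T=rot(35); pin=np.array([.628,.024,.078]); tcp=pin+.0187*T[:,2]
plan(tcp-.13*T[:,2],T,7)
```

```text
1.3 [ 0.22495905 -0.47434757  0.20100378] [-1.267  0.291 -0.153  1.127  0.     1.431] 0.08542730500493353
rotvec total [ -45.48  -12.05 -144.25] tool shift total [ 522.2 -309.2   31.8] n 7
[ 75. -44.   5.] [ -6.5  -1.7 -20.6]
[ 85. -15.  -1.] [ -6.5  -1.7 -20.6]
[85. 16. -4.] [ -6.5  -1.7 -20.6]
[74. 45. -3.] [ -6.5  -1.7 -20.6]
[53. 69.  2.] [ -6.5  -1.7 -20.6]
[26. 82.  9.] [ -6.5  -1.7 -20.6]
[-4. 85. 19.] [ -6.5  -1.7 -20.6]
```

play_rows(steps=[{"tx": 0.019, "ty": -0.016, "tz": -0.008, "ax": 0, "ay": 0, "az": -6.8, "fingers": 0.35}], force=30)

```text
clock: 1.38
tool_pos: [0.2341, -0.4537, 0.2077]
tcp_rot: [-3.02, -0.864, 0.001]
force: [-1.3, 0.2, 0.0]
grip_width: 0.0753
```

play_rows(steps=[{"tx": 0.021, "ty": -0.014, "tz": -0.008, "az": -6.8, "fingers": 0.35}, {"tx": 0.022, "ty": -0.011, "tz": -0.008, "az": -6.8, "fingers": 0.35}, {"tx": 0.024, "ty": -0.009, "tz": -0.008, "az": -6.8, "fingers": 0.35}, {"tx": 0.024, "ty": -0.006, "tz": -0.008, "az": -6.8, "fingers": 0.35}, {"tx": 0.025, "ty": -0.003, "tz": -0.008, "az": -6.8, "fingers": 0.35}, {"tx": 0.025, "ty": 0.0, "tz": -0.008, "az": -6.8, "fingers": 0.35}, {"tx": 0.025, "ty": 0.003, "tz": -0.008, "az": -6.8, "fingers": 0.35}, {"tx": 0.024, "ty": 0.006, "tz": -0.008, "az": -6.8, "fingers": 0.35}, {"tx": 0.023, "ty": 0.009, "tz": -0.008, "az": -6.8, "fingers": 0.35}, {"tx": 0.022, "ty": 0.012, "tz": -0.008, "az": -6.8, "fingers": 0.35}, {"tx": 0.021, "ty": 0.014, "tz": -0.008, "az": -6.8, "fingers": 0.35}], force=30)

```text
invalid input
```

play_rows(steps=[{"tx": 0.021, "ty": -0.014, "tz": -0.008, "ax": 0, "ay": 0, "az": -6.8, "fingers": 0.35}, {"tx": 0.022, "ty": -0.011, "tz": -0.008, "ax": 0, "ay": 0, "az": -6.8, "fingers": 0.35}, {"tx": 0.024, "ty": -0.009, "tz": -0.008, "ax": 0, "ay": 0, "az": -6.8, "fingers": 0.35}, {"tx": 0.024, "ty": -0.006, "tz": -0.008, "ax": 0, "ay": 0, "az": -6.8, "fingers": 0.35}, {"tx": 0.025, "ty": -0.003, "tz": -0.008, "ax": 0, "ay": 0, "az": -6.8, "fingers": 0.35}, {"tx": 0.025, "ty": 0.0, "tz": -0.008, "ax": 0, "ay": 0, "az": -6.8, "fingers": 0.35}, {"tx": 0.025, "ty": 0.003, "tz": -0.008, "ax": 0, "ay": 0, "az": -6.8, "fingers": 0.35}, {"tx": 0.024, "ty": 0.006, "tz": -0.008, "ax": 0, "ay": 0, "az": -6.8, "fingers": 0.35}, {"tx": 0.023, "ty": 0.009, "tz": -0.008, "ax": 0, "ay": 0, "az": -6.8, "fingers": 0.35}, {"tx": 0.022, "ty": 0.012, "tz": -0.008, "ax": 0, "ay": 0, "az": -6.8, "fingers": 0.35}, {"tx": 0.021, "ty": 0.014, "tz": -0.008, "ax": 0, "ay": 0, "az": -6.8, "fingers": 0.35}])

```text
clock: 2.3
tool_pos: [0.348, -0.1994, 0.2975]
tcp_rot: [1.862, 2.53, 0.0]
force: [0.3, -0.9, -0.4]
grip_width: 0.0555
```

play_rows(steps=[{"tx": 0.019, "ty": 0.017, "tz": 0, "ax": 0, "ay": 0, "az": -6.8, "fingers": 0.35}, {"tx": 0.017, "ty": 0.019, "tz": 0, "ax": 0, "ay": 0, "az": -6.8, "fingers": 0.35}, {"tx": 0.014, "ty": 0.021, "tz": 0, "ax": 0, "ay": 0, "az": -6.8, "fingers": 0.35}, {"tx": 0.012, "ty": 0.022, "tz": 0, "ax": 0, "ay": 0, "az": -6.8, "fingers": 0.35}, {"tx": 0.009, "ty": 0.023, "tz": 0, "ax": 0, "ay": 0, "az": -6.8, "fingers": 0.35}, {"tx": 0.006, "ty": 0.024, "tz": 0, "ax": 0, "ay": 0, "az": -6.8, "fingers": 0.35}, {"tx": 0.003, "ty": 0.025, "tz": 0, "ax": 0, "ay": 0, "az": -6.8, "fingers": 0.35}, {"tx": 0.0, "ty": 0.025, "tz": 0, "ax": 0, "ay": 0, "az": -6.8, "fingers": 0.35}, {"tx": -0.003, "ty": 0.025, "tz": 0, "ax": 0, "ay": 0, "az": -6.8, "fingers": 0.35}, {"tx": -0.006, "ty": 0.024, "tz": 0, "ax": 0, "ay": 0, "az": -6.8, "fingers": 0.35}])

```text
clock: 3.13
tool_pos: [0.4542, 0.0281, 0.2971]
tcp_rot: [0.128, 3.139, -0.0]
force: [0.3, -0.2, 0.3]
grip_width: 0.0554
```

Run:
```python
from h import *
p,Rm,s=cur(); print(s['clock'],p,s['q'].round(3),s['grip_width'])
T=rot(35); pin=np.array([.628,.024,.078]); tcp=pin+.0187*T[:,2]
plan(tcp-.13*T[:,2],T,7)
```

```text
3.1333 [0.45421946 0.02807226 0.29709438] [-0.099  0.119 -0.121  1.331 -0.    -0.017] 0.055375101805360594
rotvec total [ -0.12 -34.98  -0.37] tool shift total [-109.7    9.7  128. ] n 7
[-16.   1.  18.] [-0.  -5.  -0.1]
[-14.   1.  20.] [-0.  -5.  -0.1]
[-12.   1.  21.] [-0.  -5.  -0.1]
[-10.   1.  22.] [-0.  -5.  -0.1]
[-8.  1. 23.] [-0.  -5.  -0.1]
[-6.  1. 23.] [-0.  -5.  -0.1]
[-4.  1. 24.] [-0.  -5.  -0.1]
```

play_rows(steps=[{"tx": -0.016, "ty": 0.001, "tz": 0.018, "ax": 0, "ay": -5, "az": 0, "fingers": 0.35}, {"tx": -0.014, "ty": 0.001, "tz": 0.02, "ax": 0, "ay": -5, "az": 0, "fingers": 0.35}, {"tx": -0.012, "ty": 0.001, "tz": 0.021, "ax": 0, "ay": -5, "az": 0, "fingers": 0.35}, {"tx": -0.01, "ty": 0.001, "tz": 0.022, "ax": 0, "ay": -5, "az": 0, "fingers": 0.35}, {"tx": -0.008, "ty": 0.001, "tz": 0.023, "ax": 0, "ay": -5, "az": 0, "fingers": 0.35}, {"tx": -0.006, "ty": 0.001, "tz": 0.023, "ax": 0, "ay": -5, "az": 0, "fingers": 0.35}, {"tx": -0.004, "ty": 0.001, "tz": 0.024, "ax": 0, "ay": -5, "az": 0, "fingers": 0.35}, {"tx": 0, "ty": 0, "tz": 0, "ax": 0, "ay": 0, "az": 0, "fingers": 0.35}])

```text
clock: 3.8
tool_pos: [0.5553, 0.0248, 0.1653]
tcp_rot: [0.112, 2.552, -0.034]
force: [-1.1, 0.6, -1.5]
grip_width: 0.0556
```

Run:
```python
from h import *
p,Rm,s=cur(); print(s['clock'],p,s['q'].round(3),s['grip_width'])
T=rot(35); pin=np.array([.628,.024,.078]); tcp=pin+.0187*T[:,2]
plan(tcp,T,8)
for c in ['scene','top']:
    f=cams.grab_frame(c); im=f['image']; save(cv2.resize(im[120:300,180:480],None,fx=2.6,fy=2.6,interpolation=cv2.INTER_CUBIC),'a1'+c+'.png')
```

```text
3.8 [0.55532745 0.02475648 0.16534542] [-0.087 -0.025 -0.867  0.141 -0.001  0.001] 0.055580575194059456
rotvec total [-0.41 -1.36 -0.59] tool shift total [-12.4   5.7 131.6] n 8
[-2.  1. 16.] [-0.1 -0.2 -0.1]
[-1.  1. 16.] [-0.1 -0.2 -0.1]
[-1.  1. 16.] [-0.1 -0.2 -0.1]
[-1.  1. 16.] [-0.1 -0.2 -0.1]
[-1.  1. 16.] [-0.1 -0.2 -0.1]
[-1.  1. 16.] [-0.1 -0.2 -0.1]
[-1.  1. 16.] [-0.1 -0.2 -0.1]
[-1.  1. 16.] [-0.1 -0.2 -0.1]
```

View pics/a1scene.png

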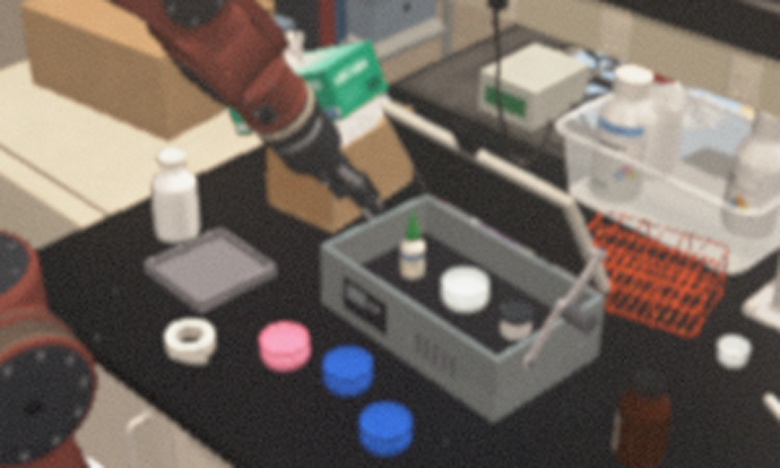

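View pics/a1top.png

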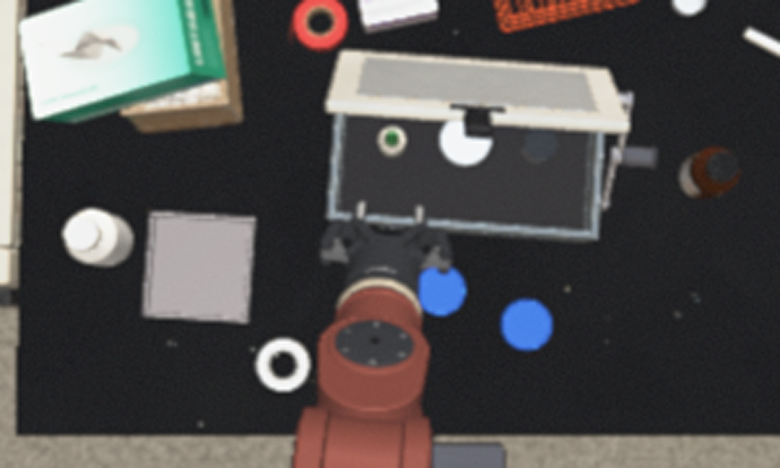

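play_rows(steps=[{"tx": -0.003, "ty": 0.002, "tz": 0.016, "ax": 0, "ay": -0.7, "az": -0.5, "fingers": 0.35}, {"tx": -0.003, "ty": 0.002, "tz": 0.016, "ax": 0, "ay": -0.7, "az": 0, "fingers": 0.35}, {"tx": -0.002, "ty": 0.001, "tz": 0.016, "ax": 0, "ay": 0, "az": 0, "fingers": 0.35}, {"tx": -0.001, "ty": 0, "tz": 0.016, "ax": 0, "ay": 0, "az": 0, "fingers": 0.35}, {"tx": -0.001, "ty": 0, "tz": 0.016, "ax": 0, "ay": 0, "az": 0, "fingers": 0.35}, {"tx": -0.001, "ty": 0, "tz": 0.016, "ax": 0, "ay": 0, "az": 0, "fingers": 0.35}, {"tx": 0, "ty": 0, "tz": 0.016, "ax": 0, "ay": 0, "az": 0, "fingers": 0.35}, {"tx": 0, "ty": 0, "tz": 0.016, "ax": 0, "ay": 0, "az": 0, "fingers": 0.35}, {"tx": 0, "ty": 0, "tz": 0, "ax": 0, "ay": 0, "az": 0, "fingers": 0.35}])

```text
clock: 4.65
tool_pos: [0.6446, 0.0216, 0.0718]
tcp_rot: [0.1, 2.527, -0.039]
force: [-1.3, -0.2, 0.1]
grip_width: 0.0557
```

Run:
```python
from h import *
p,Rm,s=cur(); print(s['clock'],p,s['q'].round(3),s['grip_width'],s['force'])
T=rot(35); pin=np.array([.628,.024,.078]); tcp=pin+.0187*T[:,2]
plan(tcp,T,1)
for c in ['scene','top']:
    f=cams.grab_frame(c); im=f['image']; save(cv2.resize(im[150:270,260:460],None,fx=3.5,fy=3.5,interpolation=cv2.INTER_CUBIC),'a2'+c+'.png')
```

```text
4.65 [0.64458831 0.0215532  0.07177314] [-0.076  0.304 -0.835 -0.181 -0.007  0.001] 0.055696200229041266 [-1.31268745 -0.15731382  0.09130502]
rotvec total [-0.43  0.13 -0.12] tool shift total [10.1  1.2  4. ] n 1
[10.  1.  4.] [-0.4  0.1 -0.1]
```

View pics/a2scene.png

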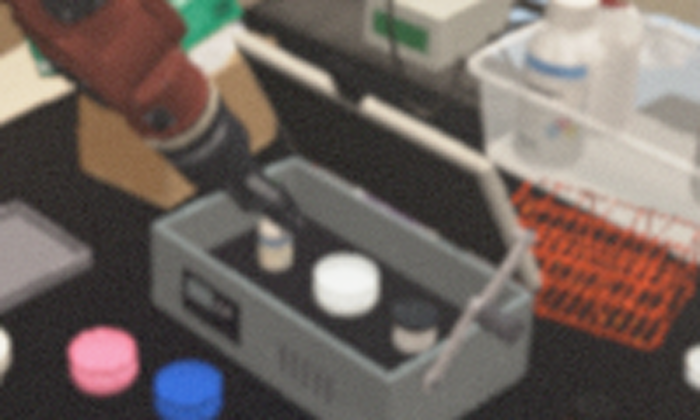

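View pics/a2top.png

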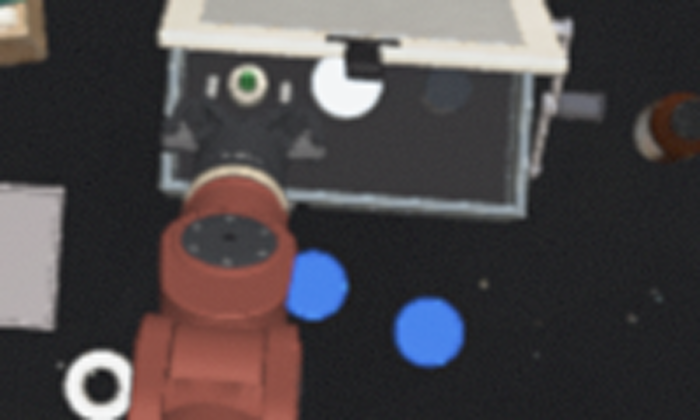

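play_rows(steps=[{"tx": 0.005, "ty": 0.001, "tz": 0.002, "ax": 0, "ay": 0, "az": 0, "fingers": 0.35}, {"tx": 0.005, "ty": 0, "tz": 0.002, "ax": 0, "ay": 0, "az": 0, "fingers": 0.35}, {"tx": 0, "ty": 0, "tz": 0, "ax": 0, "ay": 0, "az": 0, "fingers": 0.45}, {"tx": 0, "ty": 0, "tz": 0, "ax": 0, "ay": 0, "az": 0, "fingers": 0.55}, {"tx": 0, "ty": 0, "tz": 0, "ax": 0, "ay": 0, "az": 0, "fingers": 0.6}, {"tx": 0, "ty": 0, "tz": 0, "ax": 0, "ay": 0, "az": 0, "fingers": 0.65}, {"tx": 0, "ty": 0, "tz": 0, "ax": 0, "ay": 0, "az": 0, "fingers": 0.75}, {"tx": 0, "ty": 0, "tz": 0, "ax": 0, "ay": 0, "az": 0, "fingers": 0.85}, {"tx": 0, "ty": 0, "tz": 0, "ax": 0, "ay": 0, "az": 0, "fingers": 0.85}], force=30)

```text
clock: 5.5
tool_pos: [0.6369, 0.0237, 0.0637]
tcp_rot: [0.099, 2.524, -0.038]
force: [-2.2, 1.4, 6.0]
grip_width: 0.0229
```

Run:
```python
from h import *
p,Rm,s=cur(); print(s['clock'],p,s['q'].round(3),s['grip_width'],s['force'])
T=rot(35); pin=np.array([.628,.024,.078]); tcp=pin+.0187*T[:,2]
plan(tcp,T,1)
for c in ['scene']:
    f=cams.grab_frame(c); im=f['image']; save(cv2.resize(im[150:270,260:460],None,fx=3.5,fy=3.5,interpolation=cv2.INTER_CUBIC),'a3'+c+'.png')
```

```text
5.5 [0.63689282 0.02365436 0.06369327] [-0.073  0.311 -0.865 -0.222 -0.008  0.003] 0.02291843923452273 [-2.23481531  1.39555946  6.03749953]
rotvec total [-0.39  0.31 -0.09] tool shift total [-0.9 -0.3  1.9] n 1
[-1. -0.  2.] [-0.4  0.3 -0.1]
```

View pics/a3scene.png

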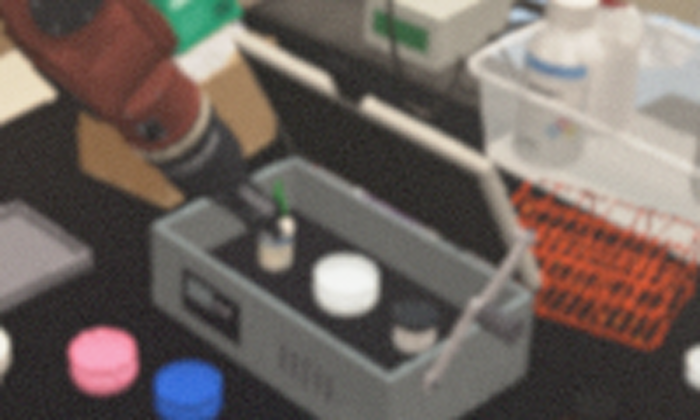

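Run:
```python
from h import *
f=cams.grab_frame('scene'); im=f['image']; a=cv2.resize(im[185:240,310:380],None,fx=8,fy=8,interpolation=cv2.INTER_CUBIC)
g=cams.grab_frame('top'); b=cv2.resize(g['image'][150:205,300:370],None,fx=8,fy=8,interpolation=cv2.INTER_CUBIC)
save(cv2.resize(np.vstack([a,b]),None,fx=.68,fy=.68),'a4.png')
P=cloud(f)
for c,ff in (('s',f),('t',g)):
  P=cloud(ff).reshape(-1,3); C=ff['image'].reshape(-1,3).astype(int)
  m=np.all((P>[.58,-.02,.05])&(P<[.68,.07,.16]),1)
  for p,cc in zip(P[m],C[m]):
    if cc[1]>cc[0]+25 and p[2]>.1: print(c,p.round(4),cc)
print(cur()[2]['grip_width'])
```

```text
s [0.6276 0.0221 0.1425] [ 91 125  90]
s [0.6351 0.0243 0.1381] [ 97 123  93]
s [0.6301 0.0243 0.1364] [ 81 125  81]
s [0.6367 0.0258 0.1328] [ 94 128  95]
s [0.6268 0.0257 0.1333] [ 83 115  82]
s [0.6286 0.0228 0.1338] [ 76 127  79]
s [0.6344 0.0236 0.1308] [ 89 129  86]
s [0.6301 0.0287 0.1265] [ 75 111  73]
s [0.6294 0.0235 0.1291] [ 68 123  72]
s [0.6343 0.0234 0.1269] [ 81 123  78]
s [0.6297 0.0191 0.1269] [ 79 123  80]
s [0.6265 0.0161 0.1258] [ 70 110  70]
s [0.6341 0.0185 0.1212] [ 93 121  90]
s [0.6304 0.0151 0.1204] [ 86 121  83]
s [0.6354 0.0195 0.112 ] [ 72 108  71]
s [0.6379 0.0217 0.1058] [64 95 63]
t [0.635  0.0214 0.1332] [144 176 138]
t [0.6312 0.0244 0.1386] [ 72 128  79]
t [0.6306 0.0213 0.1428] [ 76 143  85]
t [0.6322 0.0184 0.1307] [ 89 137  90]
t [0.6332 0.0153 0.1232] [136 162 128]
t [0.6304 0.0275 0.122 ] [ 70 106  69]
t [0.6298 0.0245 0.1264] [ 51 105  57]
t [0.6281 0.0214 0.1385] [ 52 111  62]
t [0.6291 0.0184 0.1314] [ 61 109  65]
t [0.6278 0.0276 0.1182] [ 70 107  70]
t [0.6269 0.0245 0.1251] [ 52 102  57]
t [0.6265 0.0214 0.1283] [ 50 101  56]
t [0.6263 0.0184 0.1294] [ 62 103  64]
t [0.6262 0.0277 0.1067] [ 96 122  91]
t [0.624  0.0245 0.1233] [ 68 109  68]
t [0.625  0.0215 0.1159] [ 64 106  65]
t [0.6252 0.0184 0.1141] [ 79 110  76]
0.023138844262183413
```

View pics/a4.png

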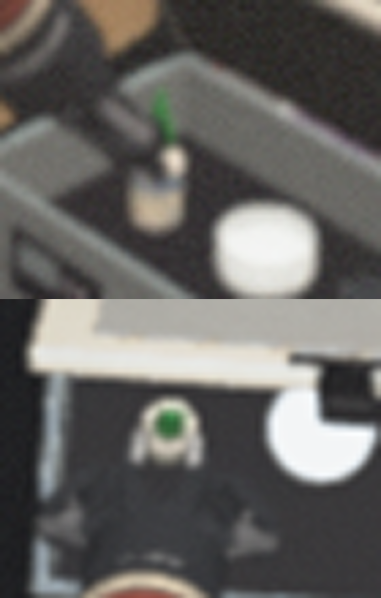

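```bash
cat >> h.py <<'E'
def proj(f,X):
    h=f['image'].shape[0]; fl=h/2/np.tan(np.radians(f['fov_y'])/2)
    c=(np.atleast_2d(X)-np.array(f['eye']))@R.from_rotvec(f['rotation']).as_matrix()
    return np.stack([f['cx']+fl*c[:,0]/-c[:,2], f['cy']-fl*c[:,1]/-c[:,2]],1)
E
python3 - <<'E'
from h import *
p,Rm,s=cur()
out=[]
for c,(y0,x0) in (('scene',(185,310)),('top',(150,300))):
    f=cams.grab_frame(c); a=cv2.resize(f['image'][y0:y0+55,x0:x0+70],None,fx=8,fy=8,interpolation=cv2.INTER_CUBIC).copy()
    def dot(X,col):
        u=proj(f,X)[0]; cv2.circle(a,(int((u[0]+.5-x0)*8),int((u[1]+.5-y0)*8)),4,col,-1)
    for z in (.045,.07,.095,.141): dot(np.array([.628,.024,z]),(255,0,0))
    for sg in (-1,1):
        dot(p+sg*.0115*Rm[:,1],(0,255,0)); dot(p-.0187*Rm[:,2]+sg*.0115*Rm[:,1],(0,0,255))
    out.append(a)
save(cv2.resize(np.hstack(out),(800,int(800*440/1120))),'a5.png')
E
```

```text
(no output)
```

View pics/a5.png

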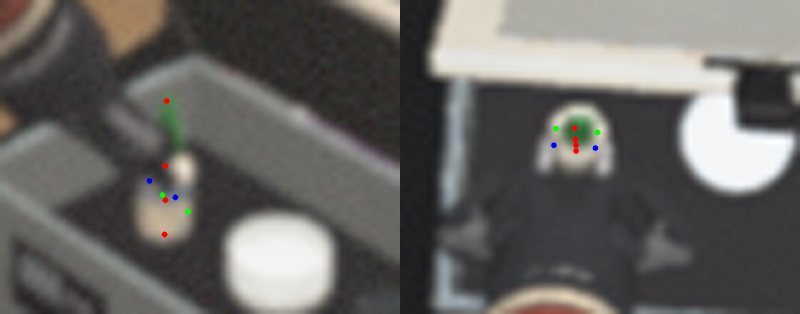

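Run:
```python
from h import *
p,Rm,s=cur()
f=cams.grab_frame('scene'); P=cloud(f)
for v in range(209,220): print(v,[tuple((P[v,u]*1000).round(0).astype(int)) for u in range(339,346)])
g=cams.grab_frame('top'); Q=cloud(g)
print(proj(g,p))
for v in range(170,182): print(v,[tuple((Q[v,u]*1000).round(0).astype(int)) for u in (324,325,326,335,336)])
```

```text
209 [(np.int64(568), np.int64(-33), np.int64(168)), (np.int64(586), np.int64(-21), np.int64(154)), (np.int64(632), np.int64(17), np.int64(115)), (np.int64(702), np.int64(75), np.int64(55)), (np.int64(715), np.int64(82), np.int64(46)), (np.int64(720), np.int64(82), np.int64(44)), (np.int64(713), np.int64(70), np.int64(53))]
210 [(np.int64(574), np.int64(-27), np.int64(158)), (np.int64(587), np.int64(-20), np.int64(149)), (np.int64(633), np.int64(18), np.int64(110)), (np.int64(701), np.int64(74), np.int64(52)), (np.int64(706), np.int64(74), np.int64(49)), (np.int64(704), np.int64(67), np.int64(54)), (np.int64(712), np.int64(69), np.int64(49))]
211 [(np.int64(581), np.int64(-21), np.int64(148)), (np.int64(594), np.int64(-14), np.int64(139)), (np.int64(633), np.int64(18), np.int64(106)), (np.int64(697), np.int64(71), np.int64(51)), (np.int64(702), np.int64(70), np.int64(49)), (np.int64(708), np.int64(71), np.int64(46)), (np.int64(703), np.int64(62), np.int64(52))]
212 [(np.int64(586), np.int64(-17), np.int64(140)), (np.int64(625), np.int64(15), np.int64(107)), (np.int64(640), np.int64(24
[... 4533 characters left out ...]
]
179 [(np.int64(609), np.int64(43), np.int64(120)), (np.int64(608), np.int64(40), np.int64(126)), (np.int64(609), np.int64(37), np.int64(124)), (np.int64(609), np.int64(9), np.int64(122)), (np.int64(609), np.int64(6), np.int64(122))]
180 [(np.int64(605), np.int64(43), np.int64(130)), (np.int64(605), np.int64(40), np.int64(128)), (np.int64(605), np.int64(37), np.int64(125)), (np.int64(605), np.int64(9), np.int64(125)), (np.int64(606), np.int64(6), np.int64(123))]
181 [(np.int64(601), np.int64(42), np.int64(139)), (np.int64(601), np.int64(39), np.int64(138)), (np.int64(603), np.int64(37), np.int64(124)), (np.int64(601), np.int64(9), np.int64(133)), (np.int64(602), np.int64(6), np.int64(131))]
```

play_rows(steps=[{"tx": 0, "ty": 0, "tz": 0, "ax": 0, "ay": 0, "az": 0, "fingers": 0.6}, {"tx": 0, "ty": 0, "tz": 0, "ax": 0, "ay": 0, "az": 0, "fingers": 0.4}, {"tx": 0, "ty": 0, "tz": 0, "ax": 0, "ay": 0, "az": 0, "fingers": 0.35}, {"tx": 0, "ty": 0, "tz": 0.005, "ax": 0, "ay": 0, "az": 0, "fingers": 0.35}, {"tx": 0, "ty": 0, "tz": 0.005, "ax": 0, "ay": 0, "az": 0, "fingers": 0.35}, {"tx": 0, "ty": 0, "tz": 0.003, "ax": 0, "ay": 0, "az": 0, "fingers": 0.35}, {"tx": 0, "ty": 0, "tz": 0, "ax": 0, "ay": 0, "az": 0, "fingers": 0.35}])

```text
clock: 6.43
tool_pos: [0.6438, 0.0227, 0.0514]
tcp_rot: [0.1, 2.526, -0.039]
force: [-0.8, -0.3, 0.1]
grip_width: 0.0554
```

Run:
```python
from h import *
p,Rm,s=cur(); print(s['clock'],p,s['grip_width'],s['force'])
out=[]
for c,(y0,x0) in (('scene',(185,310)),('top',(150,300))):
    f=cams.grab_frame(c); a=cv2.resize(f['image'][y0:y0+55,x0:x0+70],None,fx=8,fy=8,interpolation=cv2.INTER_CUBIC).copy()
    def dot(X,col):
        u=proj(f,X)[0]; cv2.circle(a,(int((u[0]+.5-x0)*8),int((u[1]+.5-y0)*8)),4,col,-1)
    for z in (.045,.07,.095,.141): dot(np.array([.628,.024,z]),(255,0,0))
    w=s['grip_width']/2
    for sg in (-1,1):
        dot(p+sg*w*Rm[:,1],(0,255,0)); dot(p-.0187*Rm[:,2]+sg*w*Rm[:,1],(0,0,255))
    out.append(a)
save(cv2.resize(np.hstack(out),(800,int(800*440/1120))),'a6.png')
```

```text
6.4333 [0.64375148 0.02272222 0.05141411] 0.05540871685076997 [-0.75495903 -0.28436605  0.07235601]
```

View pics/a6.png

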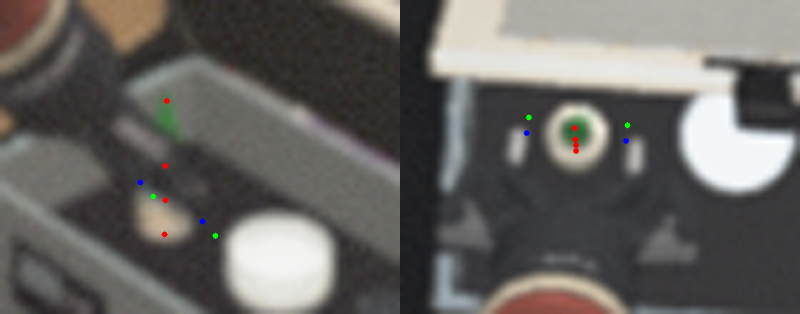

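play_rows(steps=[{"tx": 0, "ty": 0, "tz": 0.003, "ax": 0, "ay": 0, "az": 0, "fingers": 0.35}, {"tx": 0, "ty": 0.001, "tz": 0.003, "ax": 0, "ay": 0, "az": 0, "fingers": 0.35}, {"tx": 0, "ty": 0, "tz": 0, "ax": 0, "ay": 0, "az": 0, "fingers": 0.45}, {"tx": 0, "ty": 0, "tz": 0, "ax": 0, "ay": 0, "az": 0, "fingers": 0.55}, {"tx": 0, "ty": 0, "tz": 0, "ax": 0, "ay": 0, "az": 0, "fingers": 0.6}, {"tx": 0, "ty": 0, "tz": 0, "ax": 0, "ay": 0, "az": 0, "fingers": 0.65}, {"tx": 0, "ty": 0, "tz": 0, "ax": 0, "ay": 0, "az": 0, "fingers": 0.75}, {"tx": 0, "ty": 0, "tz": 0, "ax": 0, "ay": 0, "az": 0, "fingers": 0.8}, {"tx": 0, "ty": 0, "tz": 0, "ax": 0, "ay": 0, "az": 0, "fingers": 0.8}])

```text
clock: 7.28
tool_pos: [0.6474, 0.0235, 0.0477]
tcp_rot: [0.1, 2.525, -0.039]
force: [-0.2, -0.1, 1.8]
grip_width: 0.0297
```

play_rows(steps=[{"tx": -0.0057, "ty": 0, "tz": -0.0082, "ax": 0, "ay": 0, "az": 0, "fingers": 0.85}, {"tx": -0.0057, "ty": 0, "tz": -0.0082, "ax": 0, "ay": 0, "az": 0, "fingers": 0.85}, {"tx": -0.0057, "ty": 0, "tz": -0.0082, "ax": 0, "ay": 0, "az": 0, "fingers": 0.85}, {"tx": 0, "ty": 0, "tz": 0, "ax": 0, "ay": 0, "az": 0, "fingers": 0.85}])

```text
clock: 7.62
tool_pos: [0.6483, 0.0236, 0.0795]
tcp_rot: [0.1, 2.522, -0.039]
force: [0.5, -0.6, 0.5]
grip_width: 0.0296
```

```bash
cat >> h.py <<'E'
def snap(name,c='scene',box=(185,310,55,70),pts=(),W=700):
    f=cams.grab_frame(c); y0,x0,h,w=box; k=min(W/w,560/h)
    a=cv2.resize(f['image'][y0:y0+h,x0:x0+w],None,fx=k,fy=k,interpolation=cv2.INTER_CUBIC).copy()
    for X in pts:
        u=proj(f,X)[0]; cv2.circle(a,(int((u[0]+.5-x0)*k),int((u[1]+.5-y0)*k)),3,(255,0,0),-1)
    save(a,name); return f
E
python3 - <<'E'
from h import *
p,Rm,s=cur(); print(s['clock'],p,s['grip_width'],s['force'])
snap('a7.png',box=(160,290,80,110))
E
```

```text
7.6167 [0.64826574 0.02364541 0.07945321] 0.029621713811261448 [ 0.5314515  -0.64886249  0.51144951]
```

View pics/a7.png

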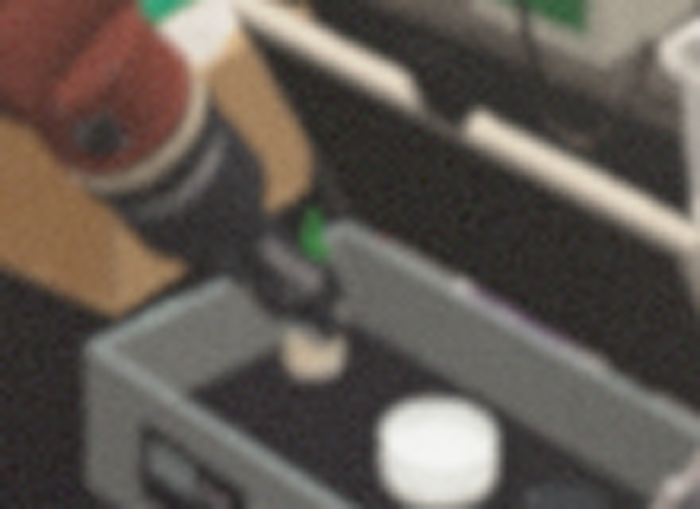

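play_rows(steps=[{"tx": -0.003, "ty": 0, "tz": -0.012, "ax": 0, "ay": 0, "az": 0, "fingers": 0.85}, {"tx": 0, "ty": 0, "tz": -0.016, "ax": 0, "ay": 0, "az": 0, "fingers": 0.85}, {"tx": 0, "ty": 0, "tz": -0.016, "ax": 0, "ay": 0, "az": 0, "fingers": 0.85}, {"tx": 0, "ty": 0, "tz": -0.016, "ax": 0, "ay": 0, "az": 0, "fingers": 0.85}, {"tx": 0, "ty": 0, "tz": -0.016, "ax": 0, "ay": 0, "az": 0, "fingers": 0.85}, {"tx": 0, "ty": 0, "tz": -0.01, "ax": 0, "ay": 0, "az": 0, "fingers": 0.85}, {"tx": 0, "ty": 0, "tz": 0, "ax": 0, "ay": 0, "az": 0, "fingers": 0.85}])

```text
clock: 8.25
tool_pos: [0.5998, 0.028, 0.1504]
tcp_rot: [0.1, 2.524, -0.038]
force: [-0.1, 0.3, -0.6]
grip_width: 0.03
```

Run:
```python
from h import *
p,Rm,s=cur(); print(s['clock'],p,s['grip_width'],s['force'])
plan(np.array([.494,.2585,.145]),Rm,12)
```

```text
8.25 [0.59977935 0.02798881 0.15035427] 0.029951229659104215 [-0.07037369  0.31834554 -0.58239401]
rotvec total [0. 0. 0.] tool shift total [103.6 221.3 -68.1] n 12
[ 9. 18. -6.] [0. 0. 0.]
[ 9. 18. -6.] [0. 0. 0.]
[ 9. 18. -6.] [0. 0. 0.]
[ 9. 18. -6.] [0. 0. 0.]
[ 9. 18. -6.] [0. 0. 0.]
[ 9. 18. -6.] [0. 0. 0.]
[ 9. 18. -6.] [0. 0. 0.]
[ 9. 18. -6.] [0. 0. 0.]
[ 9. 18. -6.] [0. 0. 0.]
[ 9. 18. -6.] [0. 0. 0.]
[ 9. 18. -6.] [0. 0. 0.]
[ 9. 18. -6.] [0. 0. 0.]
```

play_rows(steps=[{"tx": 0.004, "ty": 0.009, "tz": -0.003, "ax": 0, "ay": 0, "az": 0, "fingers": 0.85}, {"tx": 0.009, "ty": 0.019, "tz": -0.006, "ax": 0, "ay": 0, "az": 0, "fingers": 0.85}, {"tx": 0.009, "ty": 0.02, "tz": -0.006, "ax": 0, "ay": 0, "az": 0, "fingers": 0.85}, {"tx": 0.009, "ty": 0.02, "tz": -0.006, "ax": 0, "ay": 0, "az": 0, "fingers": 0.85}, {"tx": 0.009, "ty": 0.02, "tz": -0.006, "ax": 0, "ay": 0, "az": 0, "fingers": 0.85}, {"tx": 0.009, "ty": 0.02, "tz": -0.006, "ax": 0, "ay": 0, "az": 0, "fingers": 0.85}, {"tx": 0.009, "ty": 0.02, "tz": -0.006, "ax": 0, "ay": 0, "az": 0, "fingers": 0.85}, {"tx": 0.009, "ty": 0.02, "tz": -0.006, "ax": 0, "ay": 0, "az": 0, "fingers": 0.85}, {"tx": 0.009, "ty": 0.02, "tz": -0.006, "ax": 0, "ay": 0, "az": 0, "fingers": 0.85}, {"tx": 0.009, "ty": 0.02, "tz": -0.006, "ax": 0, "ay": 0, "az": 0, "fingers": 0.85}, {"tx": 0.009, "ty": 0.02, "tz": -0.006, "ax": 0, "ay": 0, "az": 0, "fingers": 0.85}, {"tx": 0.008, "ty": 0.012, "tz": -0.005, "ax": 0, "ay": 0, "az": 0, "fingers": 0.85}])

```text
clock: 9.25
tool_pos: [0.4947, 0.259, 0.1438]
tcp_rot: [0.098, 2.526, -0.038]
force: [-0.9, 0.9, -0.4]
grip_width: 0.0298
```

Run:
```python
from h import *
p,Rm,s=cur(); print(s['clock'],p,s['grip_width'],s['force'],s['qvel'].round(2))
plan(np.array([.494,.2585,.014]),Rm,1)
snap('b1.png',box=(130,200,130,170))
snap('b1t.png','top',box=(160,180,90,130))
```

```text
9.25 [0.49466629 0.2590469  0.14381202] 0.029784271495548444 [-0.87168028  0.93081801 -0.40159908] [ 0.45  0.07  0.08  0.16 -0.22  0.4 ]
rotvec total [0. 0. 0.] tool shift total [7.530e+01 1.000e-01 1.057e+02] n 1
[ 75.   0. 106.] [0. 0. 0.]
```

View pics/b1.png

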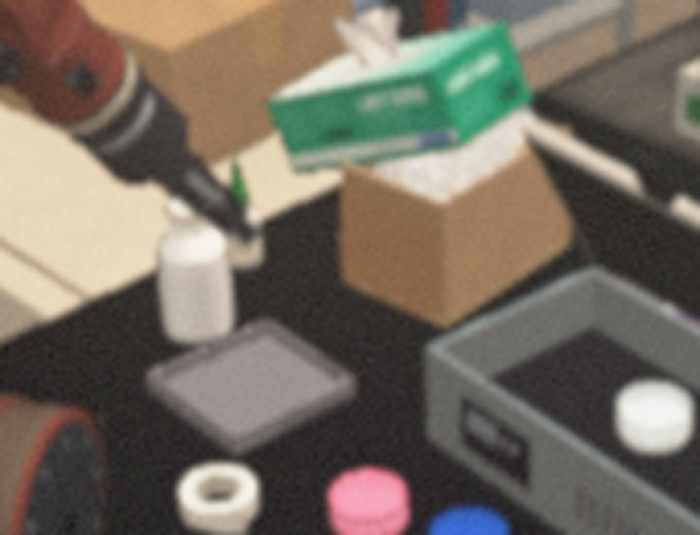

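View pics/b1t.png

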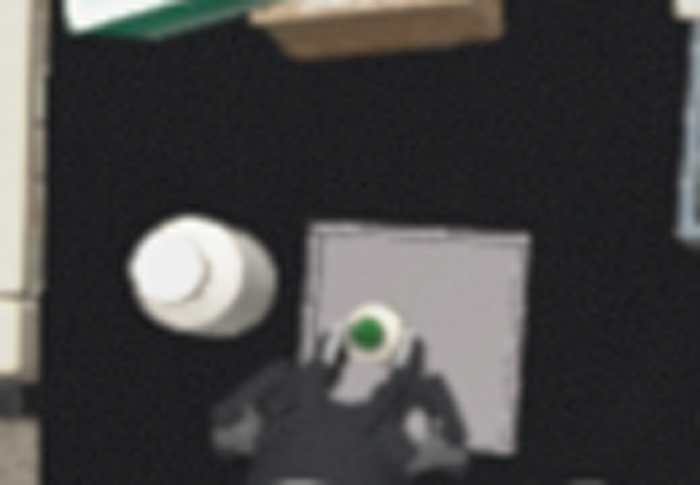

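play_rows(steps=[{"tx": 0.006, "ty": -0.002, "tz": 0.009, "ax": 0, "ay": 0, "az": 0, "fingers": 0.85}, {"tx": 0.01, "ty": -0.002, "tz": 0.014, "ax": 0, "ay": 0, "az": 0, "fingers": 0.85}, {"tx": 0.012, "ty": 0, "tz": 0.017, "ax": 0, "ay": 0, "az": 0, "fingers": 0.85}, {"tx": 0.012, "ty": 0, "tz": 0.017, "ax": 0, "ay": 0, "az": 0, "fingers": 0.85}, {"tx": 0.012, "ty": 0, "tz": 0.017, "ax": 0, "ay": 0, "az": 0, "fingers": 0.85}, {"tx": 0.012, "ty": 0, "tz": 0.017, "ax": 0, "ay": 0, "az": 0, "fingers": 0.85}, {"tx": 0.007, "ty": 0, "tz": 0.01, "ax": 0, "ay": 0, "az": 0, "fingers": 0.85}, {"tx": 0.003, "ty": 0, "tz": 0.004, "ax": 0, "ay": 0, "az": 0, "fingers": 0.85}, {"tx": 0, "ty": 0, "tz": 0, "ax": 0, "ay": 0, "az": 0, "fingers": 0.85}, {"tx": 0, "ty": 0, "tz": 0, "ax": 0, "ay": 0, "az": 0, "fingers": 0.85}])

```text
clock: 10.18
tool_pos: [0.4955, 0.252, 0.0164]
tcp_rot: [0.1, 2.526, -0.039]
force: [-0.7, -0.2, -0.7]
grip_width: 0.0298
```

Run:
```python
from h import *
p,Rm,s=cur(); print(s['clock'],p,s['grip_width'],s['force'],s['qvel'].round(2))
snap('b2.png',box=(150,200,110,150))
snap('b2t.png','top',box=(160,180,90,130))
```

```text
10.1833 [0.49545978 0.25198494 0.01644546] 0.02976972031075922 [-0.69085216 -0.23310638 -0.69595174] [ 0.   -0.03  0.01  0.01 -0.    0.  ]
```

View pics/b2.png

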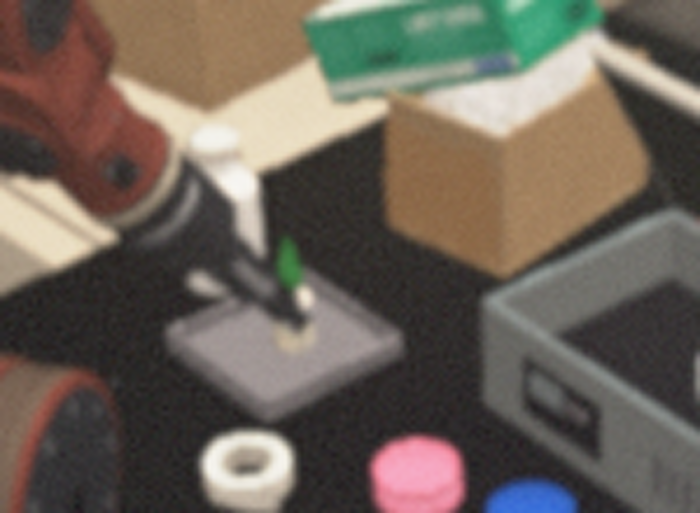

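View pics/b2t.png

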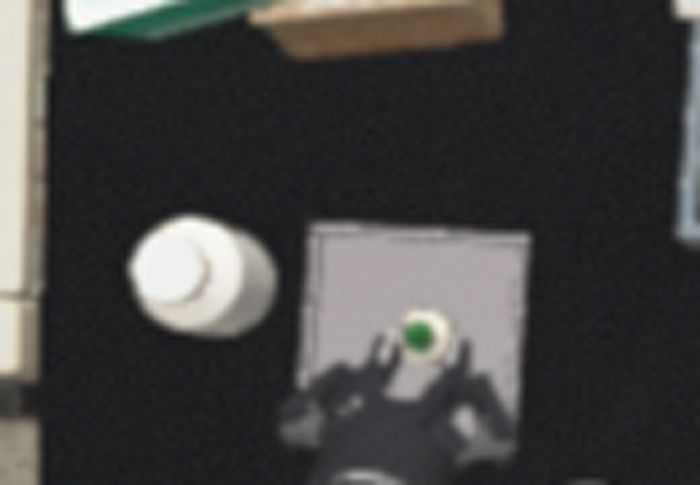

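play_rows(steps=[{"tx": 0.0012, "ty": 0, "tz": 0.0016, "ax": 0, "ay": 0, "az": 0, "fingers": 0.85}, {"tx": 0.0012, "ty": 0, "tz": 0.0016, "ax": 0, "ay": 0, "az": 0, "fingers": 0.85}, {"tx": 0.0012, "ty": 0, "tz": 0.0016, "ax": 0, "ay": 0, "az": 0, "fingers": 0.85}, {"tx": 0.0006, "ty": 0, "tz": 0.0008, "ax": 0, "ay": 0, "az": 0, "fingers": 0.85}, {"tx": 0, "ty": 0, "tz": 0, "ax": 0, "ay": 0, "az": 0, "fingers": 0.85}])

```text
clock: 10.7
tool_pos: [0.4951, 0.2523, 0.0094]
tcp_rot: [0.1, 2.525, -0.039]
force: [-0.4, -1.0, -1.9]
grip_width: 0.0292
```

play_rows(steps=[{"tx": 0.0006, "ty": 0, "tz": 0.0008, "ax": 0, "ay": 0, "az": 0, "fingers": 0.85}, {"tx": 0.0006, "ty": 0, "tz": 0.0008, "ax": 0, "ay": 0, "az": 0, "fingers": 0.85}, {"tx": 0, "ty": 0, "tz": 0, "ax": 0, "ay": 0, "az": 0, "fingers": 0.85}])

```text
clock: 10.95
tool_pos: [0.4953, 0.2524, 0.0077]
tcp_rot: [0.1, 2.525, -0.039]
force: [-0.7, 0.5, 0.3]
grip_width: 0.0295
```

play_rows(steps=[{"tx": 0.0006, "ty": 0, "tz": 0.0008, "ax": 0, "ay": 0, "az": 0, "fingers": 0.85}, {"tx": 0.0003, "ty": 0, "tz": 0.0004, "ax": 0, "ay": 0, "az": 0, "fingers": 0.85}, {"tx": 0, "ty": 0, "tz": 0, "ax": 0, "ay": 0, "az": 0, "fingers": 0.85}])

```text
clock: 11.2
tool_pos: [0.4962, 0.2524, 0.0077]
tcp_rot: [0.101, 2.522, -0.039]
force: [-9.8, -2.4, 21.2]
grip_width: 0.0296
```

play_rows(steps=[{"tx": -0.0006, "ty": 0, "tz": -0.0008, "ax": 0, "ay": 0, "az": 0, "fingers": 0.85}, {"tx": 0, "ty": 0, "tz": 0, "ax": 0, "ay": 0, "az": 0, "fingers": 0.65}, {"tx": 0, "ty": 0, "tz": 0, "ax": 0, "ay": 0, "az": 0, "fingers": 0.58}, {"tx": 0, "ty": 0, "tz": 0, "ax": 0, "ay": 0, "az": 0, "fingers": 0.5}, {"tx": 0, "ty": 0, "tz": 0, "ax": 0, "ay": 0, "az": 0, "fingers": 0.42}, {"tx": 0, "ty": 0, "tz": 0, "ax": 0, "ay": 0, "az": 0, "fingers": 0.38}])

```text
clock: 11.7
tool_pos: [0.495, 0.2522, 0.0069]
tcp_rot: [0.1, 2.526, -0.039]
force: [-0.7, 0.9, -0.7]
grip_width: 0.0531
```

Run:
```python
from h import *
p,Rm,s=cur(); print(s['clock'],p,s['grip_width'],s['force'],s['qvel'].round(2))
snap('b3.png',box=(150,200,110,150))
snap('b3t.png','top',box=(160,180,90,130))
```

```text
11.7 [0.49503187 0.25224131 0.00688258] 0.053135538401456496 [-0.66030232  0.89895125 -0.73519011] [-0.  0.  0. -0.  0. -0.]
```

View pics/b3.png

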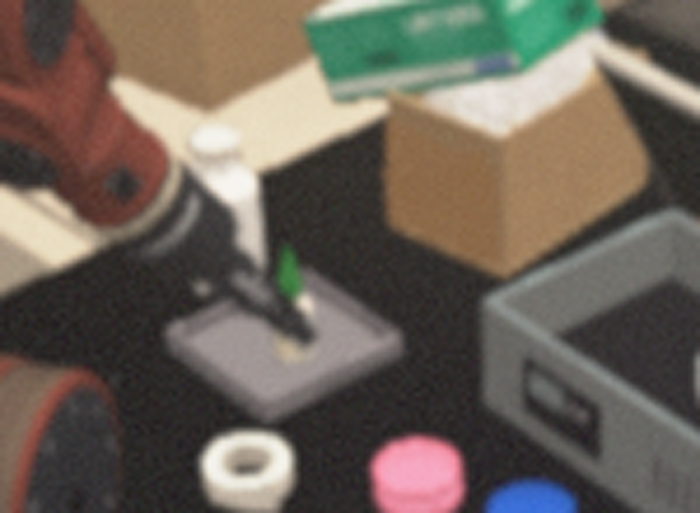

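View pics/b3t.png

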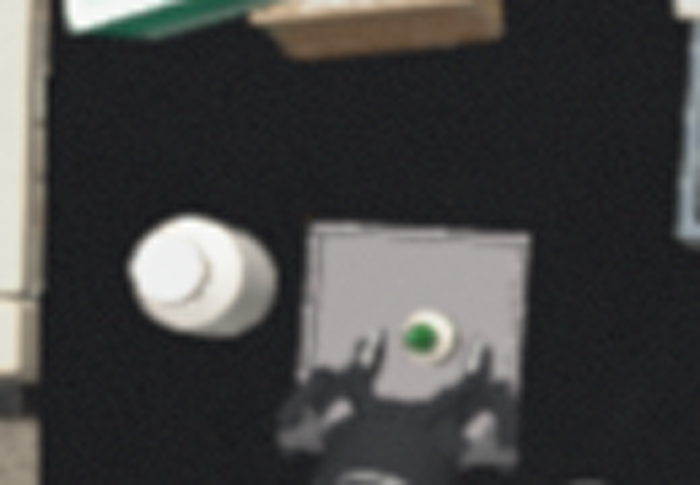

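play_rows(steps=[{"tx": 0, "ty": 0, "tz": -0.008, "ax": 0, "ay": 0, "az": 0, "fingers": 0.36}, {"tx": 0, "ty": 0, "tz": -0.015, "ax": 0, "ay": 0, "az": 0, "fingers": 0.36}, {"tx": 0, "ty": 0, "tz": -0.02, "ax": 0, "ay": 0, "az": 0, "fingers": 0.36}, {"tx": 0, "ty": 0, "tz": -0.02, "ax": 0, "ay": 0, "az": 0, "fingers": 0.36}, {"tx": 0, "ty": 0, "tz": -0.025, "ax": 0, "ay": 0, "az": 0, "fingers": 0.5}, {"tx": 0, "ty": 0, "tz": -0.03, "ax": 0, "ay": 0, "az": 0, "fingers": 0.6}, {"tx": 0, "ty": 0, "tz": -0.03, "ax": 0, "ay": 0, "az": 0, "fingers": 0.8}, {"tx": 0, "ty": 0, "tz": -0.03, "ax": 0, "ay": 0, "az": 0, "fingers": 1.0}])

```text
clock: 12.47
tool_pos: [0.3914, 0.2608, 0.1539]
tcp_rot: [0.1, 2.525, -0.039]
force: [1.3, 1.4, 0.1]
grip_width: 0.011
```

Run:
```python
from h import *
p,Rm,s=cur(); print(s['clock'],p,s['grip_width'],s['force'],s['qvel'].round(2))
f=snap('c1.png',box=(150,200,130,240)); g=snap('c1t.png','top',box=(120,180,130,290))
for n,ff in (('s',f),('t',g)):
    P=cloud(ff).reshape(-1,3); L=(P-ORG)@np.stack([EX,EY,EZ],1)
    m=(L[:,1]<-.18)&(L[:,1]>-.225)&(abs(L[:,0])<.05)&(L[:,2]>.1)&(L[:,2]<.2)
    q=L[m]; print(n,len(q),q[:,1].min(),q[:,1].max(),q[:,0].min(),q[:,0].max(),q[:,2].max())
    for a in q[np.argsort(q[:,0])]: print((a*1000).round(0).astype(int).tolist(),end=' ')
    print()
for ff in (f,g):
  for t in ('knuckle','pull_lug','dropper_mid'): print(t,[(np.round(d['xyz'],4).tolist(),round(d['confidence'],2)) for d in nets.mark_of(ff,t)])
```

```text
12.4667 [0.39140002 0.26076529 0.15388305] 0.011036913970802828 [1.33712959 1.44691108 0.05386726] [ 0.46 -0.74  0.35  1.27 -0.2   0.46]
s 90 -0.21464841466660772 -0.1812191972516044 -0.01368347685759975 0.011096720695508542 0.15433211948379333
[-14, -212, 138] [-13, -207, 135] [-13, -196, 136] [-12, -187, 139] [-12, -211, 133] [-12, -202, 143] [-12, -210, 144] [-11, -209, 147] [-11, -183, 136] [-11, -202, 139] [-11, -194, 138] [-11, -209, 139] [-11, -185, 140] [-11, -205, 140] [-10, -193, 141] [-10, -181, 138] [-10, -189, 138] [-10, -197, 139] [-10, -189, 135] [-10, -184, 147] [-9, -196, 135] [-9, -192, 143] [-8, -187, 140] [-8, -202, 149] [-8, -211, 139] [-8, -194, 148] [-8, -195, 141] [-8, -210, 145] [-8, -200, 132] [-8, -183, 141] [-7, -190, 148] [-7, -213, 150] [-7, -202, 144] [-7, -205, 146] [-7, -190, 145] [-7, -210, 134] [-7, -202, 140] [-7, -211, 130] [-7, -202, 133] [-7, -193, 150] [-7, -186, 142] [-6, -197, 145] [-6, -197, 141] [-6, -200, 150] [-6, -185, 149] [-6, -183, 129] [-6, -212, 145] [-6, -185, 145] [-6, -215, 154] [-5, -208, 140] [-5, -207, 146] [-5, -203, 151] [-4
[... 1701 characters left out ...]
6, 141] [4, -196, 151] [4, -191, 147] [5, -189, 142] [5, -194, 144] [6, -200, 143] [6, -208, 148] [6, -212, 143] [6, -207, 140] [6, -204, 138] [7, -215, 143] [7, -182, 142] [8, -188, 143] [8, -186, 141] [8, -191, 143] [8, -194, 143] [9, -200, 143] [9, -204, 140] [9, -198, 136] [9, -212, 143] [10, -207, 138] [10, -210, 137] 
knuckle [([0.5991, -0.2581, 0.1309], 0.77)]
pull_lug [([0.6194, -0.0616, 0.2932], 0.68), ([0.6266, -0.1553, 0.0569], 0.59), ([0.4752, 0.2525, 0.0544], 0.44)]
dropper_mid [([0.4785, 0.2533, 0.0531], 0.5)]
knuckle [([0.6057, -0.2567, 0.1373], 0.63)]
pull_lug [([0.6168, -0.0618, 0.2895], 0.61), ([0.6031, -0.2597, 0.1344], 0.37)]
dropper_mid [([0.4735, 0.2551, 0.0557], 0.48)]
```

View pics/c1.png

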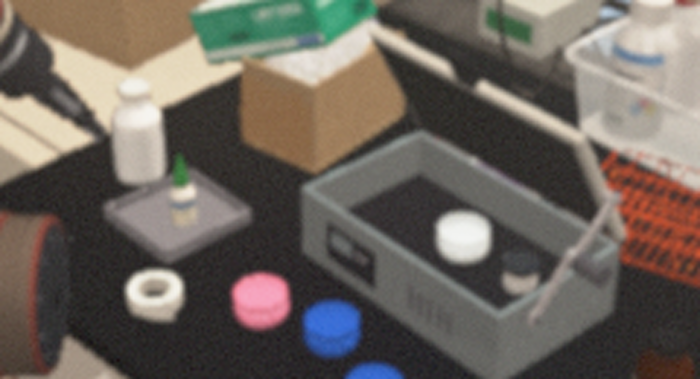

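View pics/c1t.png

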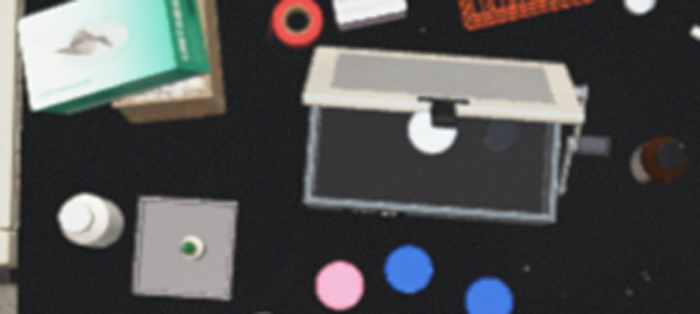

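Run:
```python
from h import *
p,Rm,s=cur()
A=np.array([.45,.0,.24]); T=rot(35); B=np.array([.5625,-.258,.180])
plan(A,T,10); plan(B,rot(45),10,start=(A,T))
```

```text
rotvec total [-0.51  0.15 -0.08] tool shift total [-114.2 -255.6  -26.1] n 10
[-11. -26.  -3.] [-0.1  0.  -0. ]
[-11. -26.  -3.] [-0.1  0.  -0. ]
[-11. -26.  -3.] [-0.1  0.  -0. ]
[-11. -26.  -3.] [-0.1  0.  -0. ]
[-11. -26.  -3.] [-0.1  0.  -0. ]
[-11. -26.  -3.] [-0.1  0.  -0. ]
[-11. -26.  -3.] [-0.1  0.  -0. ]
[-11. -26.  -3.] [-0.1  0.  -0. ]
[-11. -26.  -3.] [-0.1  0.  -0. ]
[-11. -26.  -3.] [-0.1  0.  -0. ]
rotvec total [ -0. -10.  -0.] tool shift total [ -73.3 -248.8  124.6] n 10
[ -7. -25.  12.] [-0. -1. -0.]
[ -7. -25.  13.] [-0. -1. -0.]
[ -7. -25.  13.] [-0. -1. -0.]
[ -7. -25.  13.] [-0. -1. -0.]
[ -6. -25.  13.] [-0. -1. -0.]
[ -6. -25.  13.] [-0. -1. -0.]
[ -6. -25.  13.] [-0. -1. -0.]
[ -6. -25.  13.] [-0. -1. -0.]
[ -6. -25.  13.] [-0. -1. -0.]
[ -5. -25.  13.] [-0. -1. -0.]
```

play_rows(steps=[{"tx": -0.011, "ty": -0.014, "tz": -0.003, "ax": -0.5, "ay": 0, "az": 0, "fingers": 1}, {"tx": -0.011, "ty": -0.026, "tz": -0.003, "ax": 0, "ay": 0, "az": 0, "fingers": 1}, {"tx": -0.011, "ty": -0.026, "tz": -0.003, "ax": 0, "ay": 0, "az": 0, "fingers": 1}, {"tx": -0.011, "ty": -0.026, "tz": -0.003, "ax": 0, "ay": 0, "az": 0, "fingers": 1}, {"tx": -0.011, "ty": -0.026, "tz": -0.003, "ax": 0, "ay": 0, "az": 0, "fingers": 1}, {"tx": -0.011, "ty": -0.026, "tz": -0.003, "ax": 0, "ay": 0, "az": 0, "fingers": 1}, {"tx": -0.011, "ty": -0.026, "tz": -0.003, "ax": 0, "ay": 0, "az": 0, "fingers": 1}, {"tx": -0.011, "ty": -0.026, "tz": -0.003, "ax": 0, "ay": 0, "az": 0, "fingers": 1}, {"tx": -0.011, "ty": -0.026, "tz": 0, "ax": 0, "ay": 0, "az": 0, "fingers": 1}, {"tx": -0.011, "ty": -0.026, "tz": 0, "ax": 0, "ay": 0, "az": 0, "fingers": 1}])

```text
clock: 13.7
tool_pos: [0.4497, 0.0064, 0.235]
tcp_rot: [0.097, 2.525, -0.028]
force: [0.2, 0.9, -0.4]
grip_width: -0.0002
```

play_rows(steps=[{"tx": -0.007, "ty": -0.025, "tz": 0.012, "ax": 0, "ay": -1, "az": 0, "fingers": 1}, {"tx": -0.007, "ty": -0.025, "tz": 0.013, "ax": 0, "ay": -1, "az": 0, "fingers": 1}, {"tx": -0.007, "ty": -0.025, "tz": 0.013, "ax": 0, "ay": -1, "az": 0, "fingers": 1}, {"tx": -0.007, "ty": -0.025, "tz": 0.013, "ax": 0, "ay": -1, "az": 0, "fingers": 1}, {"tx": -0.006, "ty": -0.025, "tz": 0.013, "ax": 0, "ay": -1, "az": 0, "fingers": 1}, {"tx": -0.006, "ty": -0.025, "tz": 0.013, "ax": 0, "ay": -1, "az": 0, "fingers": 1}, {"tx": -0.006, "ty": -0.025, "tz": 0.012, "ax": 0, "ay": -1, "az": 0, "fingers": 1}, {"tx": -0.006, "ty": -0.025, "tz": 0.01, "ax": 0, "ay": -1, "az": 0, "fingers": 1}, {"tx": -0.005, "ty": -0.022, "tz": 0.008, "ax": 0, "ay": -1, "az": 0, "fingers": 1}, {"tx": -0.005, "ty": -0.015, "tz": 0, "ax": 0, "ay": -1, "az": 0, "fingers": 1}, {"tx": 0, "ty": 0, "tz": 0, "ax": 0, "ay": 0, "az": 0, "fingers": 1}, {"tx": 0, "ty": 0, "tz": 0, "ax": 0, "ay": 0, "az": 0, "fingers": 1}])

```text
clock: 14.7
tool_pos: [0.5459, -0.2375, 0.1892]
tcp_rot: [0.094, 2.353, -0.033]
force: [-0.4, 0.9, -0.4]
grip_width: -0.0
```

Run:
```python
from h import *
p,Rm,s=cur(); print(s['clock'],p,s['grip_width'],s['force'],s['q'].round(2))
K=ORG-.001*EX-.196*EY+.136*EZ; T=rot(45); print('K',K)
plan(K-.011*T[:,2]-.045*T[:,2],T,1)
f=snap('c2.png',box=(130,330,120,150),pts=[K,p]); g=snap('c2t.png','top',box=(120,350,100,140),pts=[K,p])
```

```text
14.7 [ 0.54589706 -0.23745129  0.18922092] -2.9984098107601354e-05 [-0.37644055  0.87871451 -0.39963904] [-0.84  0.02 -0.9   0.02  0.51 -0.59]
K [ 0.60230698 -0.26137331  0.136     ]
rotvec total [ 0.05  0.1  -0.28] tool shift total [ -3.5 -19.6  22.7] n 1
[ -3. -20.  23.] [ 0.1  0.1 -0.3]
```

View pics/c2.png

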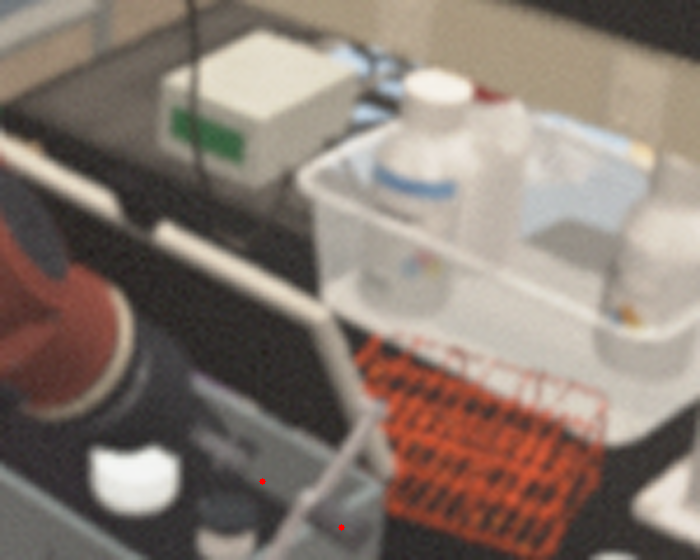

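View pics/c2t.png

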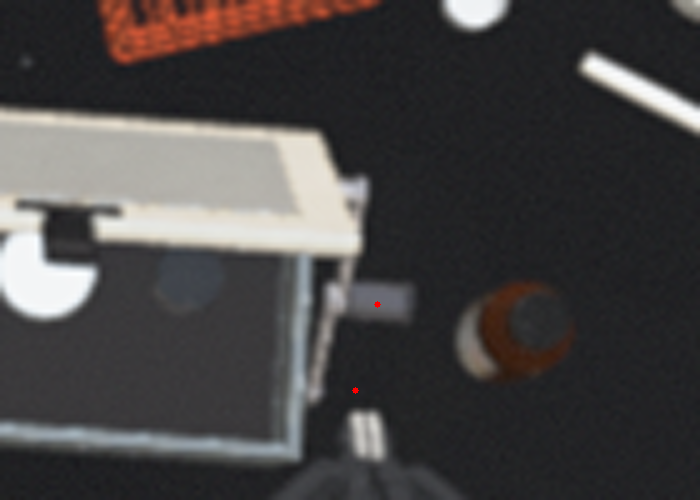

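Run:
```python
from h import *
p,Rm,s=cur()
for c in ('scene','top'):
    f=cams.grab_frame(c); P=cloud(f).reshape(-1,3); C=f['image'].reshape(-1,3)
    L=(P-p)@Rm; m=(abs(L[:,0])<.03)&(abs(L[:,1])<.03)&(L[:,2]>-.08)&(L[:,2]<.02)
    i=np.where(m)[0]; i=i[np.argsort(-L[i,2])][:25]
    print(c,m.sum()); 
    for k in i: print((L[k]*1000).round(0).astype(int).tolist(),C[k].tolist(),end='; ')
    print()
```

```text
scene 4
[-10, -9, -73] [88, 84, 82]; [-14, -8, -76] [87, 86, 83]; [3, -8, -80] [87, 85, 83]; [8, -11, -80] [63, 61, 63]; 
top 125
[-7, 2, -32] [184, 183, 179]; [-10, -3, -35] [167, 164, 161]; [-8, -9, -36] [150, 149, 146]; [-11, 6, -37] [152, 151, 148]; [-8, 8, -38] [88, 89, 88]; [-13, 0, -38] [159, 157, 155]; [-8, 5, -38] [156, 156, 152]; [-4, 10, -39] [56, 56, 59]; [-7, -12, -39] [94, 93, 94]; [-14, -5, -39] [186, 184, 181]; [-10, -6, -39] [194, 192, 189]; [-6, 5, -40] [150, 149, 146]; [-11, 0, -40] [167, 164, 161]; [-12, -2, -41] [167, 164, 162]; [-11, 3, -41] [197, 195, 192]; [-9, 0, -42] [179, 178, 174]; [-7, -14, -43] [58, 59, 61]; [-10, -3, -43] [165, 164, 160]; [-9, 9, -44] [86, 86, 87]; [6, 12, -44] [39, 41, 42]; [-11, -5, -45] [199, 198, 194]; [-8, -11, -45] [104, 104, 104]; [-5, -14, -45] [64, 65, 67]; [-7, 11, -46] [54, 54, 57]; [-8, 6, -46] [141, 140, 139];
```

play_rows(steps=[{"tx": -0.001, "ty": -0.005, "tz": 0.005, "ax": 0, "ay": 0, "az": -0.3, "fingers": 1}, {"tx": -0.001, "ty": -0.008, "tz": 0.012, "ax": 0, "ay": 0, "az": 0, "fingers": 1}, {"tx": -0.001, "ty": -0.006, "tz": 0.015, "ax": 0, "ay": 0, "az": 0, "fingers": 1}, {"tx": 0, "ty": -0.001, "tz": 0.015, "ax": 0, "ay": 0, "az": 0, "fingers": 1}, {"tx": 0, "ty": 0, "tz": 0.015, "ax": 0, "ay": 0, "az": 0, "fingers": 1}, {"tx": 0, "ty": 0, "tz": 0.012, "ax": 0, "ay": 0, "az": 0, "fingers": 1}, {"tx": 0, "ty": 0, "tz": 0.006, "ax": 0, "ay": 0, "az": 0, "fingers": 1}, {"tx": 0, "ty": 0, "tz": 0, "ax": 0, "ay": 0, "az": 0, "fingers": 1}])

```text
clock: 15.57
tool_pos: [0.6044, -0.2604, 0.1356]
tcp_rot: [0.083, 2.352, -0.036]
force: [-0.4, 0.5, 0.1]
grip_width: -0.0002
```

Run:
```python
from h import *
p,Rm,s=cur(); print(s['clock'],p,s['grip_width'],s['force'])
K=ORG-.001*EX-.196*EY+.136*EZ; T=rot(45)
plan(K+.020*T[:,2],T,1)
f=snap('c3.png',box=(170,360,80,110),pts=[K,p-.031*Rm[:,2]]); g=snap('c3t.png','top',box=(130,370,80,100),pts=[K,p-.031*Rm[:,2]])
```

```text
15.5667 [ 0.60442706 -0.26036858  0.13557825] -0.00017061735138182158 [-0.41496922  0.50617096  0.05466347]
rotvec total [0.14 0.17 0.22] tool shift total [ 1.2 -1.2 18.3] n 1
[ 1. -1. 18.] [0.1 0.2 0.2]
```

View pics/c3.png

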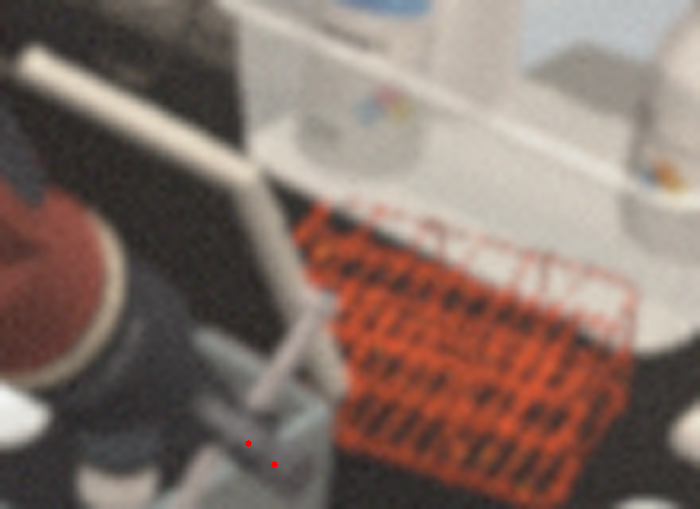

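View pics/c3t.png

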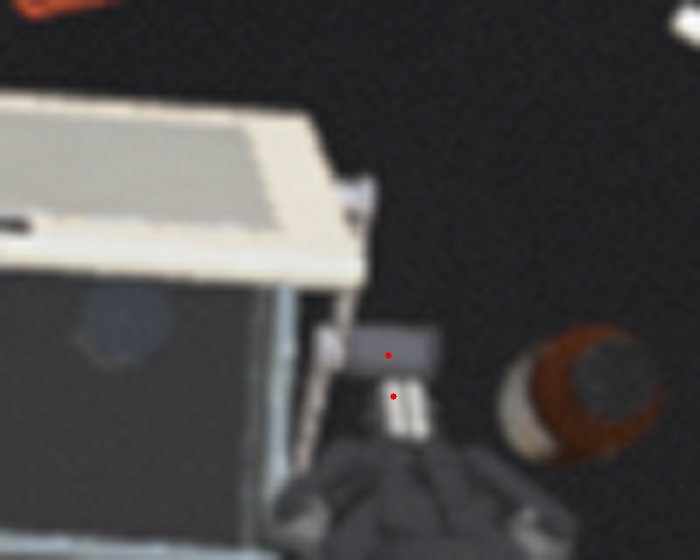

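play_rows(steps=[{"tx": 0.001, "ty": 0, "tz": 0.006, "ax": 0, "ay": 0, "az": 0, "fingers": 1}, {"tx": 0, "ty": 0, "tz": 0.005, "ax": 0, "ay": 0, "az": 0, "fingers": 1}, {"tx": 0, "ty": 0, "tz": 0.004, "ax": 0, "ay": 0, "az": 0, "fingers": 1}, {"tx": 0, "ty": 0, "tz": 0.004, "ax": 0, "ay": 0, "az": 0, "fingers": 1}, {"tx": 0, "ty": 0, "tz": 0.004, "ax": 0, "ay": 0, "az": 0, "fingers": 1}])

```text
clock: 16.08
tool_pos: [0.6201, -0.2624, 0.1199]
tcp_rot: [0.083, 2.35, -0.037]
force: [0.4, 0.7, 3.0]
grip_width: -0.0003
```

play_rows(steps=[{"tx": 0, "ty": 0, "tz": 0.004, "ax": 0, "ay": 0, "az": 0, "fingers": 1}, {"tx": 0, "ty": 0, "tz": 0.004, "ax": 0, "ay": 0, "az": 0, "fingers": 1}, {"tx": 0, "ty": 0, "tz": 0.004, "ax": 0, "ay": 0, "az": 0, "fingers": 1}])

```text
clock: 16.33
tool_pos: [0.6286, -0.2631, 0.1113]
tcp_rot: [0.084, 2.35, -0.038]
force: [0.1, 0.1, 2.1]
grip_width: 0.0
```

Run:
```python
from h import *
p,Rm,s=cur(); print(s['clock'],p,s['grip_width'],s['force'])
g=snap('c4t.png','top',box=(130,370,80,100),pts=[p-.031*Rm[:,2]])
```

```text
16.3333 [ 0.62860986 -0.26306035  0.11128212] 1.4232022970984215e-05 [0.07850375 0.10282351 2.14384828]
```

View pics/c4t.png

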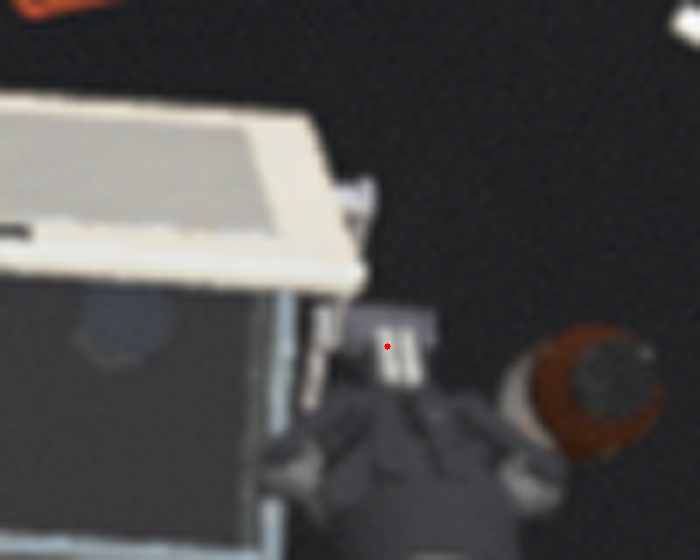

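play_rows(steps=[{"tx": 0, "ty": 0.001, "tz": 0.004, "ax": 0, "ay": 0, "az": 0, "fingers": 1}, {"tx": 0, "ty": 0.001, "tz": 0.004, "ax": 0, "ay": 0, "az": 0, "fingers": 1}, {"tx": 0, "ty": 0, "tz": 0.004, "ax": 0, "ay": 0, "az": 0, "fingers": 1}, {"tx": 0.001, "ty": 0, "tz": 0.004, "ax": 0, "ay": 0, "az": 0, "fingers": 1}, {"tx": 0.001, "ty": 0, "tz": 0.004, "ax": 0, "ay": 0, "az": 0, "fingers": 1}, {"tx": 0.001, "ty": 0, "tz": 0.004, "ax": 0, "ay": 0, "az": 0, "fingers": 1}])

```text
clock: 16.88
tool_pos: [0.6428, -0.2617, 0.0913]
tcp_rot: [0.084, 2.352, -0.036]
force: [-4.3, -0.6, 0.7]
grip_width: 0.0003
```

Run:
```python
from h import *
p,Rm,s=cur(); print(s['clock'],p,s['grip_width'],s['force'])
g=snap('c5t.png','top',box=(130,370,80,100),pts=[p-.031*Rm[:,2]])
```

```text
16.8833 [ 0.64282705 -0.26166017  0.09127015] 0.0003256694643749218 [-4.32731244 -0.55587363  0.73628867]
```

View pics/c5t.png

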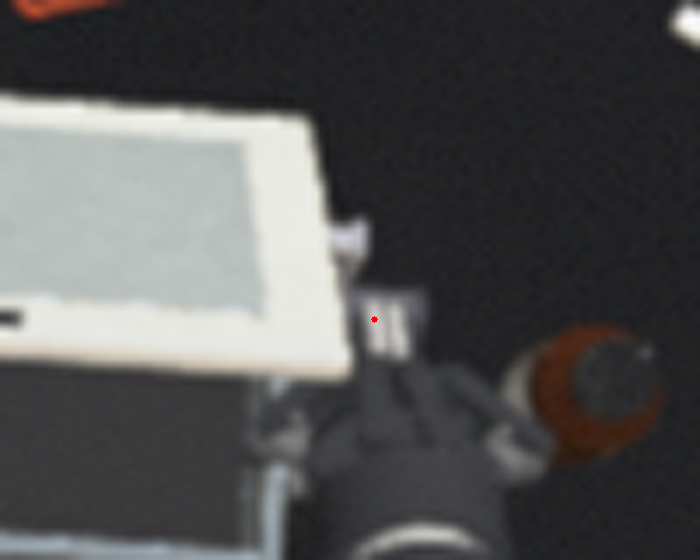

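```bash
python3 - <<'E'
from h import *
def hood(f):
    P=cloud(f).reshape(-1,3); L=(P-ORG)@np.stack([EX,EY,EZ],1); C=f['image'].reshape(-1,3).astype(int)
    m=(abs(L[:,1])<.15)&(L[:,2]>.13)&(L[:,2]<.32)&(L[:,0]>-.12)&(L[:,0]<.11)
    q=L[m]; u=np.stack([.095-q[:,0],q[:,2]-.1],1); r_=np.hypot(*u.T); k=(r_>.06)&(r_<.19)
    # angle minus thickness offset 14mm
    a=np.degrees(np.arctan2(u[k,1],u[k,0])-np.arcsin(.014/r_[k]))
    return np.median(a),k.sum()
g=cams.grab_frame('top'); print(hood(g), r.state()['clock'])
g=cams.grab_frame('top'); print(hood(g), r.state()['clock'],r.state()['force'])
import pickle
print(hood(pickle.load(open('f0.pkl','rb'))['top']))
E
cat >> h.py <<'E'
def hood(f):
    P=cloud(f).reshape(-1,3); L=(P-ORG)@np.stack([EX,EY,EZ],1)
    m=(abs(L[:,1])<.15)&(L[:,2]>.105)&(L[:,2]<.32)&(L[:,0]>-.12)&(L[:,0]<.11)
    q=L[m]; u=np.stack([.095-q[:,0],q[:,2]-.1],1); r_=np.hypot(*u.T); k=(r_>.06)&(r_<.19)
    a=np.degrees(np.arctan2(u[k,1],u[k,0])-np.arcsin(.014/r_[k]))
    return np.median(a),k.sum()
E
```

```text
(np.float64(48.81981942181386), np.int64(2814)) 16.9833
(np.float64(48.78688854805877), np.int64(2829)) 17.0333 [0.35332197 0.17862522 0.23906763]
(np.float64(62.15702325555964), np.int64(1808))
```

play_rows(steps=[{"tx": 0.001, "ty": 0, "tz": -0.008, "ax": 0, "ay": 0, "az": 0, "fingers": 1}, {"tx": 0.002, "ty": 0, "tz": -0.014, "ax": 0, "ay": 0, "az": 0, "fingers": 1}, {"tx": 0.003, "ty": 0, "tz": -0.018, "ax": 0, "ay": 0, "az": 0, "fingers": 1}, {"tx": 0.003, "ty": 0, "tz": -0.02, "ax": 0, "ay": 0, "az": 0, "fingers": 1}, {"tx": 0.003, "ty": 0, "tz": -0.02, "ax": 0, "ay": 0, "az": 0, "fingers": 1}, {"tx": 0.003, "ty": 0, "tz": -0.02, "ax": 0, "ay": 0, "az": 0, "fingers": 1}, {"tx": 0, "ty": 0, "tz": -0.02, "ax": 0, "ay": 0, "az": 0, "fingers": 1}])

```text
clock: 17.62
tool_pos: [0.5463, -0.2542, 0.1667]
tcp_rot: [0.084, 2.351, -0.036]
force: [-0.1, -0.2, -0.3]
grip_width: 0.0001
```

Run:
```python
from h import *
p,Rm,s=cur(); print(s['clock'],p,s['grip_width'],s['force'])
f=snap('d1.png','scene',box=(120,250,130,200)); g=snap('d1t.png','top',box=(110,280,110,180))
a,n=hood(g); print(a,n)
def lug(a): 
    a=np.radians(a); return ORG+(.095-.217*np.cos(a)+.007*np.sin(a))*EX+(.1+.217*np.sin(a)+.007*np.cos(a))*EZ
print('lug model',lug(a), 'net',[(np.round(d['xyz'],4).tolist(),round(d['confidence'],2)) for x in (f,g) for d in nets.mark_of(x,'pull_lug')])
```

```text
17.6167 [ 0.54631313 -0.2542251   0.16674643] 0.00011665691497649017 [-0.08617686 -0.20279339 -0.33778459]
48.761429376251904 2779
lug model [ 0.57533873 -0.06279228  0.26779215] net [([0.6218, -0.2587, 0.0972], 0.66), ([0.5738, -0.0617, 0.2661], 0.64), ([0.5762, -0.0604, 0.2648], 0.62)]
```

View pics/d1.png

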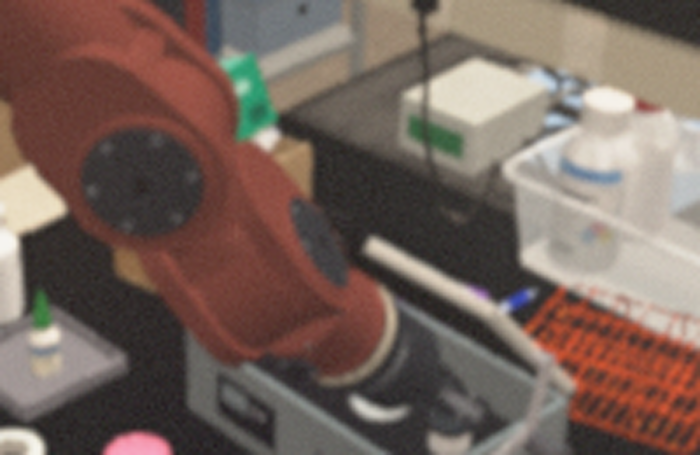

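View pics/d1t.png

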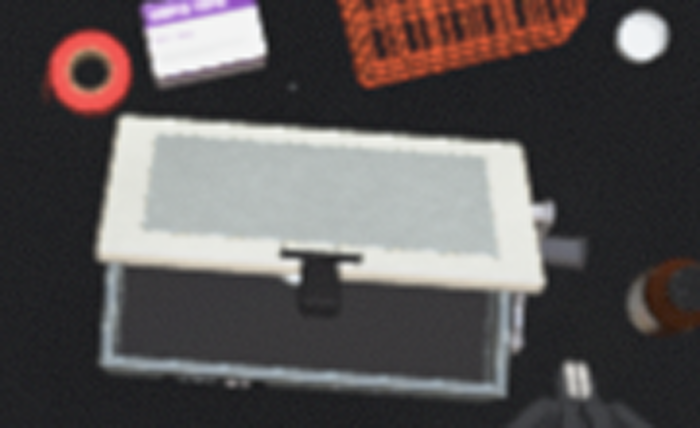

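Run:
```python
from h import *
p,Rm,s=cur(); T=rot(45); LG=np.array([.575,-.061,.267])
A=np.array([.495,-.20,.28]); B=LG+(.046-.10)*T[:,2]; print(B)
plan(A,T,5); plan(B,T,8,start=(A,T))
```

```text
[ 0.53692372 -0.05813703  0.30518377]
rotvec total [-0.03  0.33  0.23] tool shift total [ -40.5   51.3 -119.8] n 5
[ -8.  10. -24.] [-0.   0.1  0. ]
[ -8.  10. -24.] [-0.   0.1  0. ]
[ -8.  10. -24.] [-0.   0.1  0. ]
[ -8.  10. -24.] [-0.   0.1  0. ]
[ -8.  10. -24.] [-0.   0.1  0. ]
rotvec total [0. 0. 0.] tool shift total [-39.8 144.6   4.2] n 8
[-5. 18.  1.] [0. 0. 0.]
[-5. 18.  1.] [0. 0. 0.]
[-5. 18.  1.] [0. 0. 0.]
[-5. 18.  1.] [0. 0. 0.]
[-5. 18.  1.] [0. 0. 0.]
[-5. 18.  1.] [0. 0. 0.]
[-5. 18.  1.] [0. 0. 0.]
[-5. 18.  1.] [0. 0. 0.]
```

play_rows(steps=[{"tx": -0.004, "ty": 0.003, "tz": -0.02, "ax": 0, "ay": 0.3, "az": 0.2, "fingers": 1}, {"tx": -0.008, "ty": 0.01, "tz": -0.024, "ax": 0, "ay": 0, "az": 0, "fingers": 1}, {"tx": -0.009, "ty": 0.01, "tz": -0.024, "ax": 0, "ay": 0, "az": 0, "fingers": 1}, {"tx": -0.009, "ty": 0.014, "tz": -0.02, "ax": 0, "ay": 0, "az": 0, "fingers": 0.9}, {"tx": -0.009, "ty": 0.016, "tz": -0.012, "ax": 0, "ay": 0, "az": 0, "fingers": 0.7}, {"tx": -0.006, "ty": 0.018, "tz": 0, "ax": 0, "ay": 0, "az": 0, "fingers": 0.5}, {"tx": -0.005, "ty": 0.02, "tz": 0.001, "ax": 0, "ay": 0, "az": 0, "fingers": 0.35}, {"tx": -0.005, "ty": 0.022, "tz": 0.001, "ax": 0, "ay": 0, "az": 0, "fingers": 0.35}, {"tx": -0.005, "ty": 0.022, "tz": 0.001, "ax": 0, "ay": 0, "az": 0, "fingers": 0.35}, {"tx": -0.005, "ty": 0.022, "tz": 0.001, "ax": 0, "ay": 0, "az": 0, "fingers": 0.35}, {"tx": -0.005, "ty": 0.022, "tz": 0.001, "ax": 0, "ay": 0, "az": 0, "fingers": 0.35}, {"tx": -0.005, "ty": 0.015, "tz": 0.001, "ax": 0, "ay": 0, "az": 0, "fingers": 0.35}])

```text
clock: 18.82
tool_pos: [0.5491, -0.0584, 0.2852]
tcp_rot: [0.087, 2.356, -0.034]
force: [-0.6, -0.3, -0.3]
grip_width: 0.0559
```

Run:
```python
from h import *
p,Rm,s=cur(); print(s['clock'],p,s['grip_width'],s['force'],s['qvel'].round(1))
T=rot(45); LG=np.array([.575,-.061,.267])
plan(LG+(.046-.10)*T[:,2],T,1)
g=snap('d2t.png','top',box=(130,290,90,130),pts=[LG,p-.031*Rm[:,2]]); f=snap('d2.png',box=(120,290,100,130),pts=[LG,p-.031*Rm[:,2]]);print(hood(g))
```

```text
18.8167 [ 0.54905233 -0.0584169   0.28523184] 0.05587931880284072 [-0.5905417  -0.30448171 -0.33209437] [ 0.6  0.   0.1 -0.1 -0.4  0.4]
rotvec total [ 0.16 -0.09  0.02] tool shift total [ -5.5  -0.6 -22.7] n 1
[ -6.  -1. -23.] [ 0.2 -0.1  0. ]
(np.float64(48.78940572311876), np.int64(2790))
```

View pics/d2t.png

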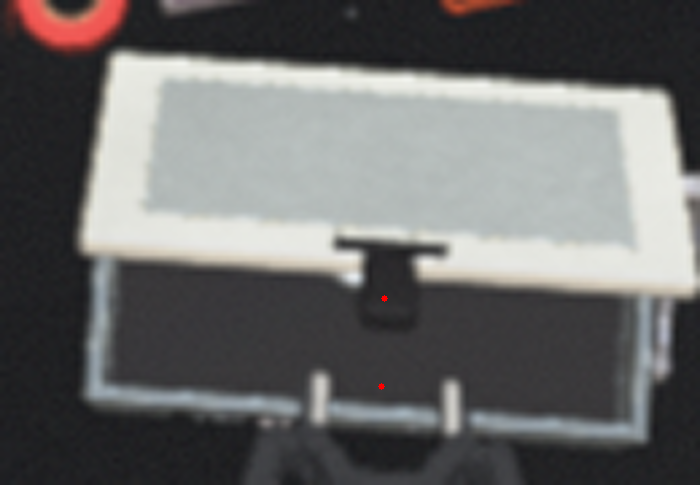

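View pics/d2.png

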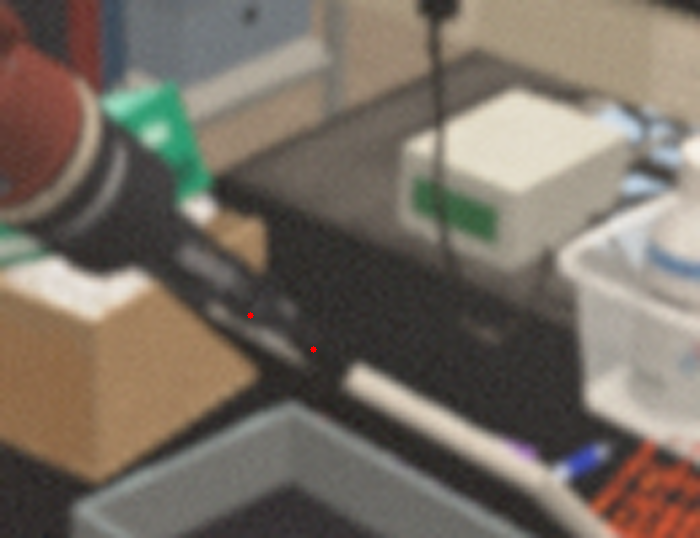

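play_rows(steps=[{"tx": -0.002, "ty": 0, "tz": 0.01, "ax": 0, "ay": 0, "az": 0, "fingers": 0.35}, {"tx": -0.002, "ty": 0, "tz": 0.015, "ax": 0, "ay": 0, "az": 0, "fingers": 0.35}, {"tx": -0.001, "ty": 0, "tz": 0.015, "ax": 0, "ay": 0, "az": 0, "fingers": 0.35}, {"tx": 0, "ty": 0, "tz": 0.013, "ax": 0, "ay": 0, "az": 0, "fingers": 0.35}, {"tx": 0, "ty": 0, "tz": 0.01, "ax": 0, "ay": 0, "az": 0, "fingers": 0.35}, {"tx": 0, "ty": 0, "tz": 0.006, "ax": 0, "ay": 0, "az": 0, "fingers": 0.35}, {"tx": 0, "ty": 0, "tz": 0, "ax": 0, "ay": 0, "az": 0, "fingers": 0.35}])

```text
clock: 19.5
tool_pos: [0.6008, -0.0646, 0.2385]
tcp_rot: [0.089, 2.359, -0.034]
force: [0.8, -0.2, -0.3]
grip_width: 0.0555
```

Run:
```python
from h import *
p,Rm,s=cur(); print(s['clock'],p,s['grip_width'],s['force'],s['qvel'].round(1))
T=rot(45); LG=np.array([.575,-.061,.267])
plan(LG+(.046)*T[:,2],T,1)
g=snap('d3t.png','top',box=(130,290,90,130),pts=[LG,p-.031*Rm[:,2]]); f=snap('d3.png',box=(140,310,80,100),pts=[LG,p-.031*Rm[:,2]]);print(hood(g))
```

```text
19.5 [ 0.60075378 -0.06459049  0.23850562] 0.055527299378303335 [ 0.78039442 -0.1515093  -0.30563479] [-0. -0.  0.  0.  0. -0.]
rotvec total [ 0.09 -0.22 -0.04] tool shift total [-1.8  1.6  7.5] n 1
[-2.  2.  7.] [ 0.1 -0.2 -0. ]
(np.float64(48.74718120622301), np.int64(2781))
```

View pics/d3t.png

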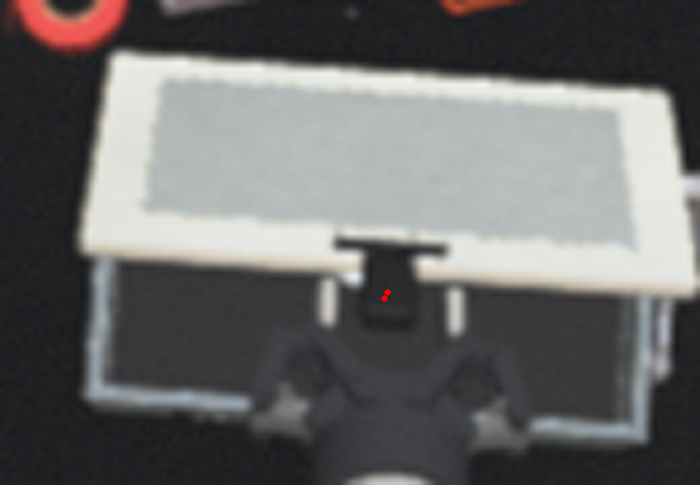

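View pics/d3.png

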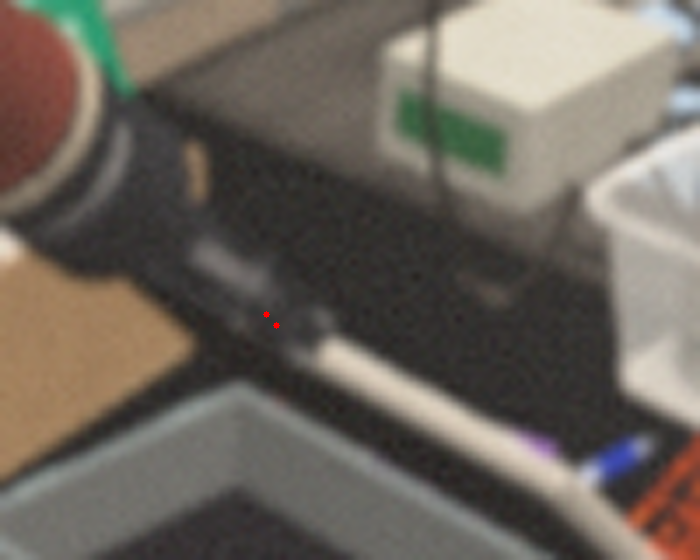

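play_rows(steps=[{"tx": -0.001, "ty": 0.001, "tz": -0.003, "ax": 0, "ay": 0, "az": 0, "fingers": 0.4}, {"tx": 0, "ty": 0, "tz": 0, "ax": 0, "ay": 0, "az": 0, "fingers": 0.5}, {"tx": 0, "ty": 0, "tz": 0, "ax": 0, "ay": 0, "az": 0, "fingers": 0.58}, {"tx": 0, "ty": 0, "tz": 0, "ax": 0, "ay": 0, "az": 0, "fingers": 0.62}, {"tx": 0, "ty": 0, "tz": 0, "ax": 0, "ay": 0, "az": 0, "fingers": 0.7}, {"tx": 0, "ty": 0, "tz": 0, "ax": 0, "ay": 0, "az": 0, "fingers": 0.8}, {"tx": 0, "ty": 0, "tz": 0, "ax": 0, "ay": 0, "az": 0, "fingers": 0.8}], force=40)

```text
clock: 20.18
tool_pos: [0.5995, -0.0635, 0.244]
tcp_rot: [0.088, 2.355, -0.036]
force: [-7.7, -0.7, 6.4]
grip_width: 0.0296
```

Run:
```python
from h import *
p,Rm,s=cur(); print(s['clock'],p,s['grip_width'],s['force'],s['q'].round(2))
g=snap('d4t.png','top',box=(130,290,90,130)); f=snap('d4.png',box=(140,310,80,100));a,n=hood(g);print(a,n)
# arc plan: rotate about hinge with tool tilt change
H=ORG+.095*EX+.1*EZ
v=p-H; lx,lz=-(v@EX),v@EZ; print('TCP rel hinge: fwd',lx,'up',lz,'r',np.hypot(lx,lz),'ang',np.degrees(np.arctan2(lz,lx)),'tilt',np.degrees(np.arctan2(Rm[:,2]@EX,-Rm[2,2])), 'side',v@EY)
```

```text
20.1833 [ 0.59950832 -0.06345639  0.24397656] 0.029591436716441363 [-7.65803149 -0.74957534  6.40798583] [-0.34 -0.11 -0.88  0.04  0.18 -0.19]
48.815657530414256 2786
TCP rel hinge: fwd 0.11363034861265546 up 0.14397656085995506 r 0.18341511988626769 ang 51.71850586254605 tilt 44.991983815432825 side 0.0011499709538221438
```

View pics/d4t.png

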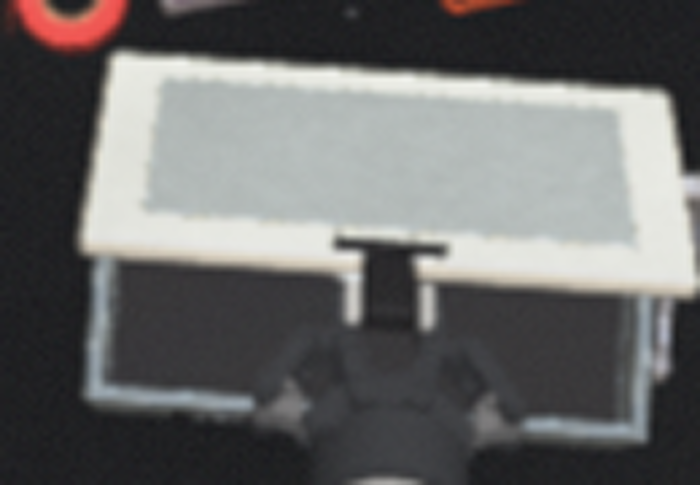

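View pics/d4.png

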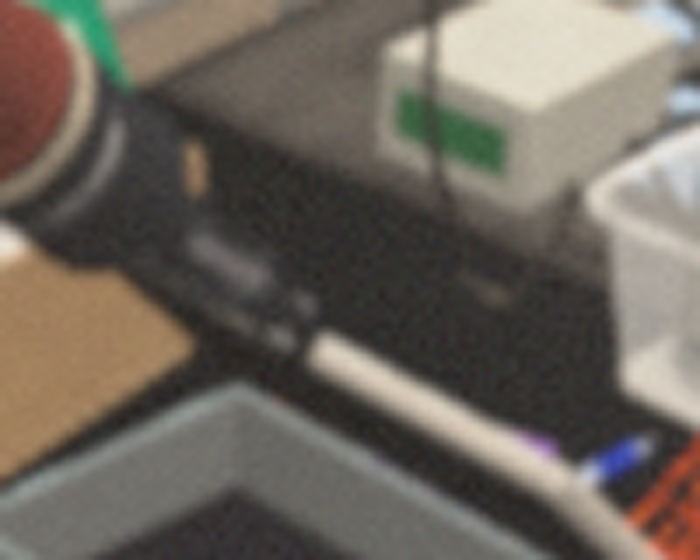

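play_rows(steps=[{"tx": 0, "ty": 0, "tz": 0, "ax": 0, "ay": 0, "az": 0, "fingers": 0.55}, {"tx": 0, "ty": 0, "tz": -0.003, "ax": 0, "ay": 0, "az": 0, "fingers": 0.55}, {"tx": 0, "ty": 0, "tz": -0.004, "ax": 0, "ay": 0, "az": 0, "fingers": 0.55}, {"tx": 0, "ty": 0, "tz": 0, "ax": 0, "ay": 0, "az": 0, "fingers": 0.62}, {"tx": 0, "ty": 0, "tz": 0, "ax": 0, "ay": 0, "az": 0, "fingers": 0.7}, {"tx": 0, "ty": 0, "tz": 0, "ax": 0, "ay": 0, "az": 0, "fingers": 0.8}, {"tx": 0, "ty": 0, "tz": 0, "ax": 0, "ay": 0, "az": 0, "fingers": 0.8}], force=50)

```text
clock: 20.87
tool_pos: [0.5946, -0.0631, 0.2491]
tcp_rot: [0.088, 2.355, -0.036]
force: [-13.1, 1.0, 10.8]
grip_width: 0.0288
```

```bash
cat >> h.py <<'E'
H=ORG+.095*EX+.1*EZ
def arc(da_total,n,dpin=.042,dtilt=0.):
    """rows to rotate gripped point about hinge by -da (closing) with tool tilt change dtilt(deg,+ = more horizontal)"""
    p,Rm,s=cur(); P=p-dpin*Rm[:,2]; v=P-H
    lx,lz=-(v@EX),v@EZ; rr=np.hypot(lx,lz); a0=np.arctan2(lz,lx); print('pin r',rr,'ang',np.degrees(a0),'side',v@EY)
    tp,Q=p,Rm
    for i in range(n):
        a=a0-np.radians(da_total)*(i+1)/n
        Pn=H+(v@EY)*EY-rr*np.cos(a)*EX+rr*np.sin(a)*EZ
        Qn=Q@R.from_rotvec([0,-dtilt/n,0],degrees=True).as_matrix()
        tn=Pn+dpin*Qn[:,2]; t=(tn-tp)@Q; print((t*1000).round(1),round(-dtilt/n,2)); tp,Q=tn,Qn
E
python3 - <<'E'
from h import *
p,Rm,s=cur(); print(s['clock'],p,s['grip_width'],s['force'],s['q'].round(2))
arc(12,12,dtilt=6)
arc(49,12,dtilt=25)
E
```

```text
20.8667 [ 0.59456103 -0.06308718  0.24907484] 0.02883124019863142 [-13.12420624   0.99927646  10.83109242] [-0.34 -0.13 -0.88  0.06  0.19 -0.19]
pin r 0.2322708228771674 ang 50.32450444637568 side 0.0011157482256806692
[ 3.7  0.  -0.3] -0.5
[ 3.7  0.  -0.3] -0.5
[ 3.7  0.  -0.3] -0.5
[ 3.7  0.  -0.2] -0.5
[ 3.7  0.  -0.2] -0.5
[ 3.7  0.  -0.2] -0.5
[ 3.7  0.  -0.1] -0.5
[ 3.7 -0.  -0.1] -0.5
[ 3.7 -0.  -0.1] -0.5
[ 3.7 -0.  -0. ] -0.5
[ 3.7 -0.   0. ] -0.5
[ 3.7 -0.   0. ] -0.5
pin r 0.2322708228771674 ang 50.32450444637568 side 0.0011157482256806692
[15.  0. -1.] -2.08
[15.   0.  -0.4] -2.08
[15.  -0.   0.2] -2.08
[15.  -0.   0.8] -2.08
[15.  -0.   1.3] -2.08
[14.9 -0.   1.9] -2.08
[14.8 -0.   2.5] -2.08
[14.7 -0.   3. ] -2.08
[14.6 -0.   3.6] -2.08
[14.5 -0.   4.2] -2.08
[14.3 -0.   4.7] -2.08
[14.1 -0.   5.3] -2.08
```

Run:
```python
from h import *
p,Rm,s=cur()
LGf=lambda a,rad:ORG+(.095-rad*np.cos(a)+.007*np.sin(a))*EX+(.1+rad*np.sin(a)+.007*np.cos(a))*EZ
a=np.radians(48.8)
g=snap('d5t.png','top',box=(165,340,40,50),pts=[LGf(a,.19),LGf(a,.237),LGf(a,.19)+.02*EY,LGf(a,.237)+.02*EY, p-.02*Rm[:,2],p-.03*Rm[:,2]])
P=cloud(g).reshape(-1,3); C=g['image'].reshape(-1,3).astype(int)
L=(P-p)@Rm; m=(abs(L[:,0])<.03)&(abs(L[:,1])<.035)&(abs(L[:,1])>.012)&(L[:,2]>-.08)&(L[:,2]<.03)
i=np.where(m)[0]; i=i[np.argsort(-L[i,2])][:45]
for k in i: print((L[k]*1000).round(0).astype(int).tolist(),C[k].tolist(),round(float(np.hypot((P[k]-H)@EX,P[k][2]-.1)),3),end='; ')
```

```text
[-3, -33, 30] [186, 191, 190] 0.161; [-3, 12, 30] [184, 190, 185] 0.161; [-2, -16, 29] [188, 194, 192] 0.162; [-6, 30, 29] [185, 192, 192] 0.163; [-4, -24, 28] [188, 193, 188] 0.163; [-4, 18, 28] [190, 196, 189] 0.163; [-2, 35, 28] [209, 214, 211] 0.163; [-6, 32, 28] [185, 193, 192] 0.164; [-5, -27, 28] [185, 191, 188] 0.164; [-4, 27, 27] [196, 202, 201] 0.164; [-8, 18, 27] [179, 186, 184] 0.165; [-5, 15, 27] [190, 195, 189] 0.164; [0, 26, 27] [212, 215, 207] 0.163; [-1, 18, 27] [214, 216, 204] 0.164; [-4, -13, 27] [194, 201, 199] 0.164; [-5, -30, 27] [186, 191, 189] 0.165; [-2, 12, 26] [208, 209, 202] 0.165; [-1, 24, 26] [196, 198, 190] 0.165; [-5, 24, 26] [188, 194, 191] 0.165; [-1, -19, 26] [202, 202, 192] 0.165; [-5, 29, 26] [204, 211, 209] 0.166; [-3, 15, 25] [213, 215, 204] 0.166; [-2, -22, 25] [213, 214, 203] 0.166; [-3, -27, 25] [205, 207, 199] 0.166; [1, 18, 25] [209, 211, 200] 0.166; [-6, 21, 25] [187, 192, 187] 0.167; [-4, -33, 25] [205, 208, 203] 0.167; [-6, -18, 24] [189, 193, 189] 0.167; [-2, 35, 24] [227, 228, 223] 0.167; [-6, 32, 24] [209, 215, 213] 0.168; [-1, -30, 23] [211, 213, 204] 0.167; [-7, -21, 23] [189, 193, 187] 0.169; [-3, -13, 23] [209, 211, 204] 0.168; [-3, 29, 23] [224, 226, 220] 0.169; [-4, -16, 22] [195, 196, 189] 0.169; [-2, -27, 22] [208, 209, 199] 0.169; [-6, -30, 22] [205, 208, 203] 0.169; [-6, -24, 21] [211, 213, 203] 0.17; [-2, -24, 21] [208, 210, 199] 0.17; [-1, -13, 21] [178, 179, 171] 0.17; [-5, 21, 21] [204, 204, 194] 0.171; [-5, 32, 20] [226, 228, 223] 0.171; [-3, 15, 20] [214, 215, 205] 0.171; [-3, 21, 20] [188, 188, 179] 0.171; [-3, -21, 19] [204, 206, 196] 0.172;
```

View pics/d5t.png

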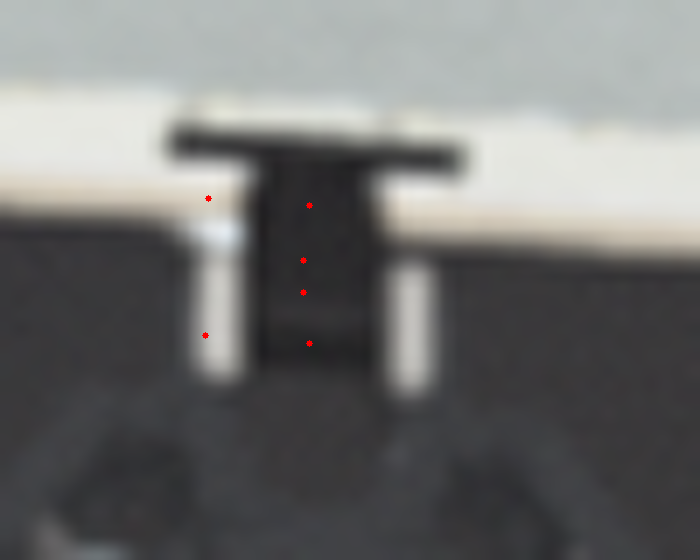

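Run:
```python
from h import *
arc(12,12,dpin=.032,dtilt=6)
```

```text
pin r 0.22232586035202992 ang 50.56434958325605 side 0.0011224610811230397
[ 3.6  0.  -0.3] -0.5
[ 3.6  0.  -0.3] -0.5
[ 3.6  0.  -0.3] -0.5
[ 3.6  0.  -0.2] -0.5
[ 3.6  0.  -0.2] -0.5
[ 3.6  0.  -0.2] -0.5
[ 3.6  0.  -0.1] -0.5
[ 3.6  0.  -0.1] -0.5
[ 3.6 -0.  -0.1] -0.5
[ 3.6 -0.  -0. ] -0.5
[ 3.6 -0.  -0. ] -0.5
[ 3.6 -0.   0. ] -0.5
```

play_rows(steps=[{"tx": 0.001, "ty": 0, "tz": -0.0008, "ax": 0, "ay": -0.5, "az": 0, "fingers": 0.8}, {"tx": 0.0025, "ty": 0, "tz": -0.0003, "ax": 0, "ay": -0.5, "az": 0, "fingers": 0.8}, {"tx": 0.0036, "ty": 0, "tz": -0.0003, "ax": 0, "ay": -0.5, "az": 0, "fingers": 0.8}, {"tx": 0.0036, "ty": 0, "tz": -0.0002, "ax": 0, "ay": -0.5, "az": 0, "fingers": 0.8}, {"tx": 0.0036, "ty": 0, "tz": -0.0002, "ax": 0, "ay": -0.5, "az": 0, "fingers": 0.8}, {"tx": 0.0036, "ty": 0, "tz": -0.0002, "ax": 0, "ay": -0.5, "az": 0, "fingers": 0.8}, {"tx": 0.0036, "ty": 0, "tz": -0.0001, "ax": 0, "ay": -0.5, "az": 0, "fingers": 0.8}])

```text
clock: 21.5
tool_pos: [0.5787, -0.0619, 0.2349]
tcp_rot: [0.085, 2.292, -0.038]
force: [-0.5, 0.0, 3.3]
grip_width: 0.0286
```

Run:
```python
from h import *
p,Rm,s=cur(); print(s['clock'],p,s['grip_width'],s['force'],s['torque'].round(2),s['q'].round(2))
g=snap('e1t.png','top',box=(130,290,90,130)); print(hood(g))
arc(8,8,dpin=.032,dtilt=4)
```

```text
21.5 [ 0.5787303  -0.06185746  0.23487202] 0.02858955351819321 [-0.51018323  0.04008598  3.27296421] [ 0.12 -0.25 -0.09] [-0.37 -0.15 -1.01 -0.11  0.22 -0.2 ]
(np.float64(42.98055558649673), np.int64(3171))
pin r 0.22235371590527514 ang 44.17454380653905 side 0.0011818181433084498
[ 3.6 -0.  -0.2] -0.5
[ 3.6 -0.  -0.1] -0.5
[ 3.6 -0.  -0.1] -0.5
[ 3.6 -0.  -0. ] -0.5
[ 3.6 -0.  -0. ] -0.5
[ 3.6 -0.   0. ] -0.5
[ 3.6 -0.   0.1] -0.5
[ 3.6 -0.   0.1] -0.5
```

View pics/e1t.png

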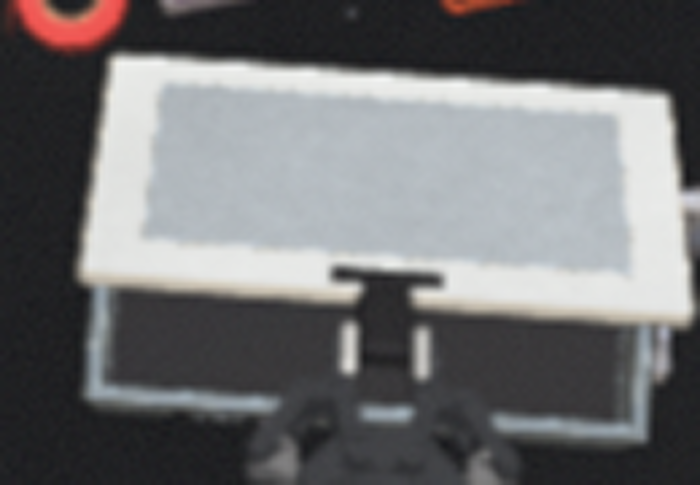

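```bash
cat > fk.py <<'E'
from h import *
from scipy.optimize import least_squares
D=[([-1.26727,.29126,-.1541,1.12668,0],[.22496,-.47435,.2010],[-3.0637,-.6896,0]),
([-.099,.119,-.121,1.331,0],[.45422,.02807,.29709],[.128,3.139,0]),
([-.087,-.025,-.867,.141,-.001],[.55533,.02476,.16535],[.112,2.552,-.034]),
([-.076,.304,-.835,-.181,-.007],[.64459,.02155,.07177],[.1,2.527,-.039]),
([-.073,.311,-.865,-.222,-.008],[.63689,.02365,.06369],[.099,2.524,-.038]),
([-.84,.02,-.9,.02,.51],[.5459,-.23745,.18922],[.094,2.353,-.033]),
([-.34,-.11,-.88,.04,.18],[.59951,-.06346,.24398],[.088,2.355,-.036]),
([-.37,-.15,-1.01,-.11,.22],[.57873,-.06186,.23487],[.085,2.292,-.038])]
def model(x,q,rv):
    L1,f1,L2,f2,L4,Lt,z0,r0,lat=x
    zt=R.from_rotvec(rv).apply([0,0,1])
    a=q[1]+f1; b=q[1]-q[2]+f2; c=q[1]-q[2]+q[3]  # pitch down angle c
    rr=r0+L1*np.sin(a)+L2*np.cos(b)+L4*np.cos(c); z=z0+L1*np.cos(a)-L2*np.sin(b)-L4*np.sin(c)
    e=np.array([np.cos(q[0]),np.sin(q[0]),0]); n=np.array([-e[1],e[0],0])
    return rr*e+lat*n+z*EZ+Lt*zt
def fit():
    f=lambda x:np.concatenate([model(x,q,rv)-np.array(p) for q,p,rv in D]+[[ (x[4]-.07)*.02,(x[7])*.02]])
    s=least_squares(f,[.35,0,.35,0,.07,.25,.2,0,.073]); return s.x,abs(s.fun).max()
if __name__=='__main__':
    x,e=fit(); print(x.round(3),e)
    def ik(tcp,T,q0):
        rv=R.from_matrix(T).as_rotvec(); zt=T[:,2]
        def g(q):
            e=np.array([np.cos(q[0]),np.sin(q[0]),0]);n=np.array([-e[1],e[0],0])
            # tool z: pitch c in plane, yaw j5
            c=q[1]-q[2]+q[3]; zz=np.arctan2(-zt[2],zt@e)
            return np.r_[model(x,np.r_[q,0],rv)-tcp,(c-zz)*.3]
        s=least_squares(g,q0); return s.x,abs(s.fun).max()
    for tilt in (30,40,48,55,65):
        T=rot(tilt)
        for a in (44,25,10,2,1):
            a=np.radians(a); P=H-.2223*np.cos(a)*EX+.2223*np.sin(a)*EZ; t=P+.032*T[:,2]
            q,er=ik(t,T,[-.37,-.15,-1.01,-.11]); print(tilt,round(np.degrees(a)),q.round(2),round(er,4))
E
python3 fk.py
```

```text
[ 0.519 -0.002  0.396 -0.142  0.125  0.357  0.303 -0.006  0.073] 0.001711489046333281
30 44 [-0.31 -0.04 -0.65  0.45] 0.0
30 25 [-0.34 -0.05 -0.83  0.28] 0.0
30 10 [-0.35  0.01 -0.96  0.09] 0.0
30 2 [-0.36  0.08 -1.02 -0.03] 0.0
30 1 [-0.36  0.09 -1.02 -0.04] 0.0
40 44 [-0.34 -0.12 -0.84  0.17] 0.0
40 25 [-0.38 -0.11 -1.03 -0.03] 0.0
40 10 [-0.4  -0.   -1.16 -0.26] 0.0
40 2 [-0.4   0.1  -1.21 -0.41] 0.0
40 1 [-0.4   0.11 -1.22 -0.43] 0.0
48 44 [-0.37 -0.15 -1.   -0.1 ] 0.0
48 25 [-0.42 -0.1  -1.19 -0.33] 0.0
48 10 [-0.44  0.08 -1.32 -0.64] 0.0
48 2 [-0.44  0.24 -1.38 -0.86] 0.0
48 1 [-0.44  0.27 -1.39 -0.89] 0.0
55 44 [-0.4  -0.13 -1.14 -0.37] 0.0
55 25 [-0.45 -0.01 -1.33 -0.68] 0.0
55 10 [-0.48  0.33 -1.49 -1.16] 0.0
55 2 [-0.49  0.64 -1.56 -1.55] 0.0
55 1 [-0.49  0.69 -1.57 -1.61] 0.0
65 44 [-0.43  0.03 -1.35 -0.92] 0.0
65 25 [-0.5   0.53 -1.59 -1.65] 0.0
65 10 [-0.5   1.22 -1.71 -2.42] 0.0261
65 2 [-0.49  1.55 -1.71 -2.77] 0.0369
65 1 [-0.49  1.6  -1.71 -2.82] 0.0372
```

Run:
```python
from h import *
arc(12,12,dpin=.032,dtilt=-3.6)
```

```text
pin r 0.22235371590527514 ang 44.17454380653905 side 0.0011818181433084498
[ 4.  -0.  -0.2] 0.3
[ 4.  -0.  -0.1] 0.3
[ 4. -0.  0.] 0.3
[ 4.  -0.   0.1] 0.3
[ 4.  -0.   0.2] 0.3
[ 4.  -0.   0.3] 0.3
[ 4.  -0.   0.4] 0.3
[ 4.  -0.   0.5] 0.3
[ 4.  -0.   0.6] 0.3
[ 4.  -0.   0.6] 0.3
[ 4.  -0.   0.7] 0.3
[ 4.  -0.   0.8] 0.3
```

play_rows(steps=[{"tx": 0.003, "ty": 0, "tz": -0.0002, "ax": 0, "ay": 0.2, "az": 0, "fingers": 0.8}, {"tx": 0.004, "ty": 0, "tz": -0.0001, "ax": 0, "ay": 0.3, "az": 0, "fingers": 0.8}, {"tx": 0.004, "ty": 0, "tz": 0, "ax": 0, "ay": 0.3, "az": 0, "fingers": 0.8}, {"tx": 0.004, "ty": 0, "tz": 0.0001, "ax": 0, "ay": 0.3, "az": 0, "fingers": 0.8}, {"tx": 0.004, "ty": 0, "tz": 0.0002, "ax": 0, "ay": 0.3, "az": 0, "fingers": 0.8}, {"tx": 0.004, "ty": 0, "tz": 0.0003, "ax": 0, "ay": 0.3, "az": 0, "fingers": 0.8}, {"tx": 0.004, "ty": 0, "tz": 0.0004, "ax": 0, "ay": 0.3, "az": 0, "fingers": 0.8}, {"tx": 0.004, "ty": 0, "tz": 0.0005, "ax": 0, "ay": 0.3, "az": 0, "fingers": 0.8}, {"tx": 0.004, "ty": 0, "tz": 0.0006, "ax": 0, "ay": 0.3, "az": 0, "fingers": 0.8}, {"tx": 0.004, "ty": 0, "tz": 0.0006, "ax": 0, "ay": 0.3, "az": 0, "fingers": 0.8}], force=30)

```text
clock: 22.38
tool_pos: [0.5531, -0.0599, 0.2035]
tcp_rot: [0.088, 2.346, -0.036]
force: [-6.4, 0.3, 6.6]
grip_width: 0.0286
```

Run:
```python
from h import *
p,Rm,s=cur(); print(s['clock'],p,s['grip_width'],s['force'],s['torque'].round(2),s['q'].round(2))
g=snap('e2t.png','top',box=(130,290,90,130)); print(hood(g))
arc(12,12,dpin=.032,dtilt=-3.6)
```

```text
22.3833 [ 0.55309572 -0.05992181  0.20354062] 0.028583571920911554 [-6.43369735  0.28876436  6.63884637] [0.13 0.11 0.01] [-0.38 -0.15 -1.05 -0.1   0.22 -0.22]
(np.float64(34.21568184417318), np.int64(3575))
pin r 0.22218506554171735 ang 34.30157387309255 side 0.0011685705230999926
[ 4.  -0.   0.7] 0.3
[ 4.  -0.   0.8] 0.3
[ 3.9 -0.   0.9] 0.3
[ 3.9 -0.   1. ] 0.3
[ 3.9 -0.   1.1] 0.3
[ 3.9 -0.   1.2] 0.3
[ 3.8 -0.   1.2] 0.3
[ 3.8 -0.   1.3] 0.3
[ 3.8 -0.   1.4] 0.3
[ 3.8 -0.   1.5] 0.3
[ 3.7 -0.   1.6] 0.3
[ 3.7 -0.   1.6] 0.3
```

View pics/e2t.png

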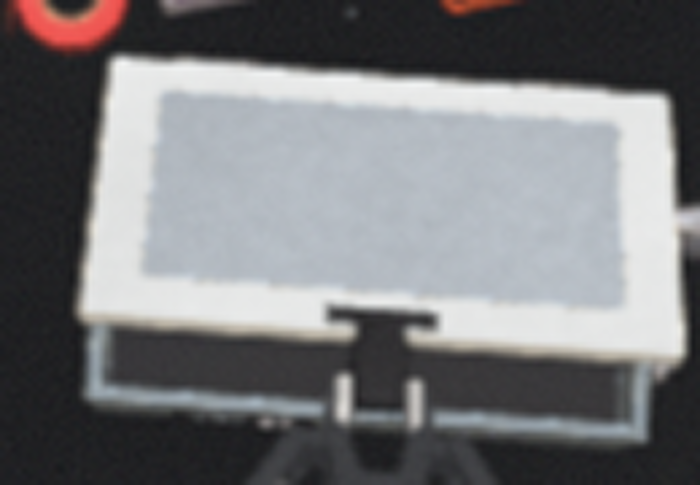

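play_rows(steps=[{"tx": 0.004, "ty": 0, "tz": 0.0004, "ax": 0, "ay": 0.3, "az": 0, "fingers": 0.8}, {"tx": 0.004, "ty": 0, "tz": 0.0006, "ax": 0, "ay": 0.3, "az": 0, "fingers": 0.8}, {"tx": 0.0039, "ty": 0, "tz": 0.0008, "ax": 0, "ay": 0.3, "az": 0, "fingers": 0.8}, {"tx": 0.0039, "ty": 0, "tz": 0.001, "ax": 0, "ay": 0.3, "az": 0, "fingers": 0.8}, {"tx": 0.0039, "ty": 0, "tz": 0.001, "ax": 0, "ay": 0.3, "az": 0, "fingers": 0.8}, {"tx": 0.0039, "ty": 0, "tz": 0.0011, "ax": 0, "ay": 0.3, "az": 0, "fingers": 0.8}, {"tx": 0.0038, "ty": 0, "tz": 0.0012, "ax": 0, "ay": 0.3, "az": 0, "fingers": 0.8}, {"tx": 0.0038, "ty": 0, "tz": 0.0013, "ax": 0, "ay": 0.3, "az": 0, "fingers": 0.8}, {"tx": 0.0038, "ty": 0, "tz": 0.0014, "ax": 0, "ay": 0.3, "az": 0, "fingers": 0.8}, {"tx": 0.0038, "ty": 0, "tz": 0.0015, "ax": 0, "ay": 0.3, "az": 0, "fingers": 0.8}, {"tx": 0.0037, "ty": 0, "tz": 0.0016, "ax": 0, "ay": 0.3, "az": 0, "fingers": 0.8}, {"tx": 0.0037, "ty": 0, "tz": 0.0016, "ax": 0, "ay": 0.3, "az": 0, "fingers": 0.8}])

```text
clock: 23.43
tool_pos: [0.5278, -0.058, 0.1601]
tcp_rot: [0.091, 2.412, -0.033]
force: [-9.5, -0.6, 6.3]
grip_width: 0.0287
```

Run:
```python
from h import *
p,Rm,s=cur(); print(s['clock'],p,s['grip_width'],s['force'],s['torque'].round(2),s['q'].round(2))
g=snap('e3t.png','top',box=(130,290,90,130)); print(hood(g))
arc(12,12,dpin=.032,dtilt=-3.6)
```

```text
23.4333 [ 0.52779519 -0.05796851  0.16012735] 0.02870883428640267 [-9.46002053 -0.56691427  6.33705097] [-0.07  0.83 -0.19] [-0.39 -0.1  -1.09 -0.12  0.21 -0.24]
(np.float64(23.089689030045335), np.int64(3978))
pin r 0.2232895170093949 ang 21.950395325992357 side 0.00119824451110489
[ 3.6 -0.   1.8] 0.3
[ 3.6 -0.   1.8] 0.3
[ 3.6 -0.   1.9] 0.3
[ 3.5 -0.   2. ] 0.3
[ 3.5 -0.   2.1] 0.3
[ 3.4 -0.   2.1] 0.3
[ 3.4 -0.   2.2] 0.3
[ 3.3 -0.   2.3] 0.3
[ 3.3 -0.   2.4] 0.3
[ 3.2 -0.   2.4] 0.3
[ 3.2 -0.   2.5] 0.3
[ 3.1 -0.   2.6] 0.3
```

View pics/e3t.png

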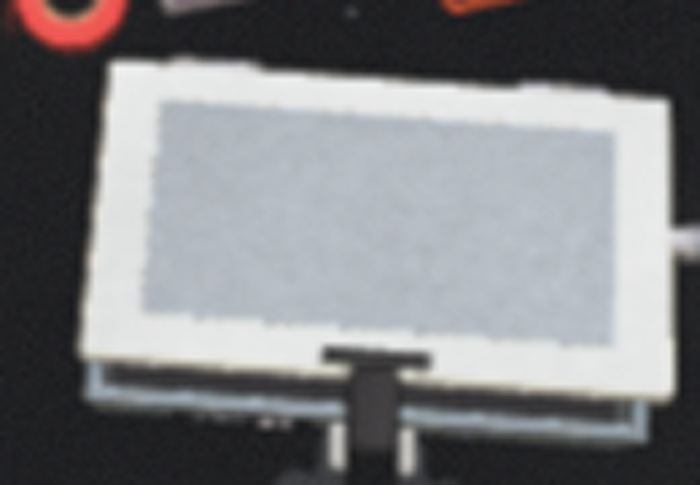

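play_rows(steps=[{"tx": 0.0036, "ty": 0, "tz": 0.0012, "ax": 0, "ay": 0.3, "az": 0, "fingers": 0.8}, {"tx": 0.0036, "ty": 0, "tz": 0.0014, "ax": 0, "ay": 0.3, "az": 0, "fingers": 0.8}, {"tx": 0.0036, "ty": 0, "tz": 0.0017, "ax": 0, "ay": 0.3, "az": 0, "fingers": 0.8}, {"tx": 0.0035, "ty": 0, "tz": 0.002, "ax": 0, "ay": 0.3, "az": 0, "fingers": 0.8}, {"tx": 0.0035, "ty": 0, "tz": 0.0021, "ax": 0, "ay": 0.3, "az": 0, "fingers": 0.8}, {"tx": 0.0034, "ty": 0, "tz": 0.0021, "ax": 0, "ay": 0.3, "az": 0, "fingers": 0.8}, {"tx": 0.0034, "ty": 0, "tz": 0.0022, "ax": 0, "ay": 0.3, "az": 0, "fingers": 0.8}, {"tx": 0.0033, "ty": 0, "tz": 0.0023, "ax": 0, "ay": 0.3, "az": 0, "fingers": 0.8}, {"tx": 0.0033, "ty": 0, "tz": 0.0024, "ax": 0, "ay": 0.3, "az": 0, "fingers": 0.8}, {"tx": 0.0032, "ty": 0, "tz": 0.0024, "ax": 0, "ay": 0.3, "az": 0, "fingers": 0.8}])

```text
clock: 24.32
tool_pos: [0.5134, -0.0569, 0.1217]
tcp_rot: [0.094, 2.467, -0.032]
force: [-13.8, -3.1, 5.5]
grip_width: 0.0286
```

Run:
```python
from h import *
p,Rm,s=cur(); print(s['clock'],p,s['grip_width'],s['force'],s['torque'].round(2),s['q'].round(2))
g=snap('e4t.png','top',box=(130,290,90,130)); print(hood(g))
arc(12,12,dpin=.032,dtilt=-3.6)
```

```text
24.3167 [ 0.51337855 -0.05687596  0.12173409] 0.028606709518392007 [-13.79124823  -3.09197804   5.54094313] [-0.49  1.73 -0.57] [-0.39 -0.03 -1.12 -0.17  0.19 -0.24]
(np.float64(13.864121163905953), np.int64(4157))
pin r 0.22494208913667627 ang 11.869222448981812 side 0.0012839032739462588
[ 3.2 -0.   2.5] 0.3
[ 3.1 -0.   2.6] 0.3
[ 3.1 -0.   2.7] 0.3
[ 3.  -0.   2.7] 0.3
[ 2.9 -0.   2.8] 0.3
[ 2.9 -0.   2.9] 0.3
[ 2.8 -0.   2.9] 0.3
[ 2.7 -0.   3. ] 0.3
[ 2.7 -0.   3. ] 0.3
[ 2.6 -0.   3.1] 0.3
[ 2.5 -0.   3.1] 0.3
[ 2.5 -0.   3.2] 0.3
```

View pics/e4t.png

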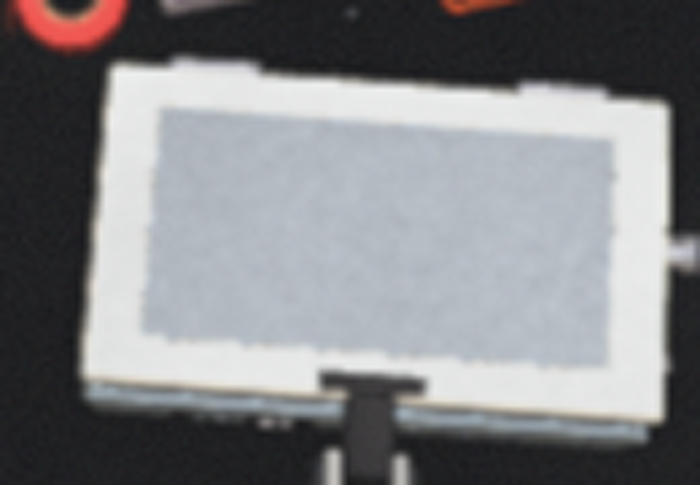

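play_rows(steps=[{"tx": 0.0036, "ty": 0, "tz": 0.002, "ax": 0, "ay": 0.3, "az": 0, "fingers": 0.8}, {"tx": 0.0035, "ty": 0, "tz": 0.0021, "ax": 0, "ay": 0.3, "az": 0, "fingers": 0.8}, {"tx": 0.0034, "ty": 0, "tz": 0.0022, "ax": 0, "ay": 0.3, "az": 0, "fingers": 0.8}, {"tx": 0.0033, "ty": 0, "tz": 0.0024, "ax": 0, "ay": 0.3, "az": 0, "fingers": 0.8}, {"tx": 0.0032, "ty": 0, "tz": 0.0025, "ax": 0, "ay": 0.3, "az": 0, "fingers": 0.8}, {"tx": 0.0031, "ty": 0, "tz": 0.0026, "ax": 0, "ay": 0.3, "az": 0, "fingers": 0.8}, {"tx": 0.003, "ty": 0, "tz": 0.0027, "ax": 0, "ay": 0.3, "az": 0, "fingers": 0.8}, {"tx": 0.0029, "ty": 0, "tz": 0.0028, "ax": 0, "ay": 0.3, "az": 0, "fingers": 0.8}], force=25)

```text
clock: 25.03
tool_pos: [0.506, -0.0563, 0.0916]
tcp_rot: [0.095, 2.506, -0.03]
force: [-6.1, -2.3, 2.4]
grip_width: 0.0287
```

Run:
```python
from h import *
p,Rm,s=cur(); print(s['clock'],p,s['grip_width'],s['force'],s['torque'].round(2),s['q'].round(2))
g=snap('e5t.png','top',box=(150,310,70,100)); print(hood(g))
f=snap('e5.png',box=(150,250,110,150))
arc(6,6,dpin=.032,dtilt=-2)
```

```text
25.0333 [ 0.50600551 -0.05630341  0.09159654] 0.028748885456099656 [-6.12398318 -2.34537127  2.37467004] [-0.48  0.83 -0.32] [-0.38  0.03 -1.14 -0.21  0.18 -0.25]
(np.float64(6.7930845605277295), np.int64(4216))
pin r 0.22705386018511392 ang 4.331291397972383 side 0.0012610734886954133
[ 2.7 -0.   3. ] 0.33
[ 2.7 -0.   3.1] 0.33
[ 2.6 -0.   3.1] 0.33
[ 2.5 -0.   3.2] 0.33
[ 2.4 -0.   3.3] 0.33
[ 2.4 -0.   3.3] 0.33
```

View pics/e5t.png

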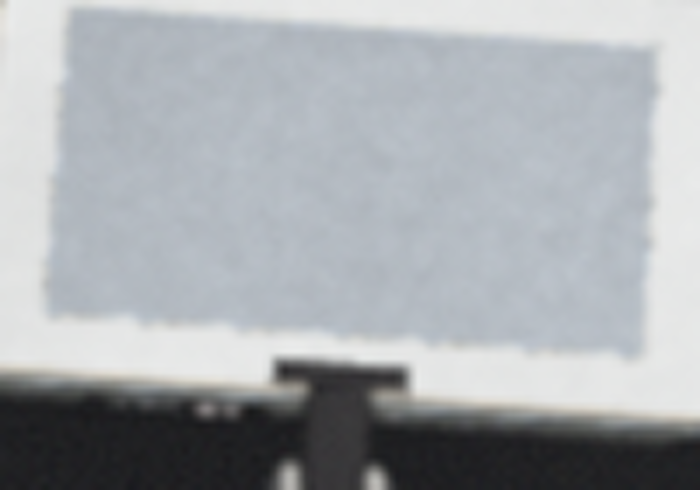

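View pics/e5.png

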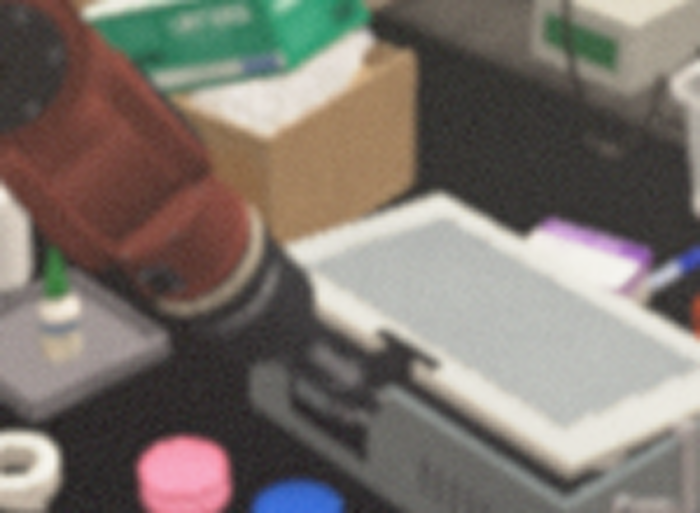

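play_rows(steps=[{"tx": 0.0026, "ty": 0, "tz": 0.0031, "ax": 0, "ay": 0.3, "az": 0, "fingers": 0.8}, {"tx": 0.0026, "ty": 0, "tz": 0.0031, "ax": 0, "ay": 0.3, "az": 0, "fingers": 0.8}, {"tx": 0.0025, "ty": 0, "tz": 0.0032, "ax": 0, "ay": 0.3, "az": 0, "fingers": 0.8}, {"tx": 0.0022, "ty": 0, "tz": 0.0028, "ax": 0, "ay": 0.3, "az": 0, "fingers": 0.8}, {"tx": 0.002, "ty": 0, "tz": 0.0025, "ax": 0, "ay": 0.3, "az": 0, "fingers": 0.8}])

```text
clock: 25.55
tool_pos: [0.5035, -0.0561, 0.0719]
tcp_rot: [0.097, 2.535, -0.029]
force: [-12.7, -4.6, 1.9]
grip_width: 0.0287
```

Run:
```python
from h import *
p,Rm,s=cur(); print(s['clock'],p,s['grip_width'],s['force'],s['torque'].round(2),s['q'].round(2))
g=cams.grab_frame('top'); print(hood(g))
arc(2,2,dpin=.032,dtilt=-.6)
```

```text
25.55 [ 0.50345023 -0.05608871  0.07185264] 0.028657118966589568 [-12.67330048  -4.59751785   1.870454  ] [-0.74  1.98 -0.75] [-0.38  0.09 -1.14 -0.24  0.17 -0.25]
(np.float64(2.218001645454743), np.int64(4220))
pin r 0.22821496893173973 ang -0.5372571670370172 side 0.0012710510967828546
[ 2.4 -0.   3.3] 0.3
[ 2.3 -0.   3.4] 0.3
```

play_rows(steps=[{"tx": 0.0018, "ty": 0, "tz": 0.0014, "ax": 0, "ay": 0.2, "az": 0, "fingers": 0.8}, {"tx": 0.0016, "ty": 0, "tz": 0.0012, "ax": 0, "ay": 0.2, "az": 0, "fingers": 0.8}, {"tx": 0.0014, "ty": 0, "tz": 0.0012, "ax": 0, "ay": 0, "az": 0, "fingers": 0.8}, {"tx": 0, "ty": 0, "tz": 0, "ax": 0, "ay": 0, "az": 0, "fingers": 0.8}])

```text
clock: 25.93
tool_pos: [0.5031, -0.0561, 0.067]
tcp_rot: [0.096, 2.539, -0.029]
force: [-4.8, -3.0, -2.6]
grip_width: 0.0289
```

Run:
```python
from h import *
p,Rm,s=cur(); print(s['clock'],p,s['grip_width'],s['force'],s['torque'].round(2),s['q'].round(2))
g=cams.grab_frame('top'); print(hood(g)); f=snap('e6.png',box=(170,290,80,110))
```

```text
25.9333 [ 0.50307852 -0.05608385  0.06695617] 0.02888843223563743 [-4.84806919 -3.04992221 -2.58991878] [-0.59  1.26 -0.41] [-0.38  0.1  -1.14 -0.25  0.17 -0.25]
(np.float64(1.0122385434659091), np.int64(4186))
```

View pics/e6.png

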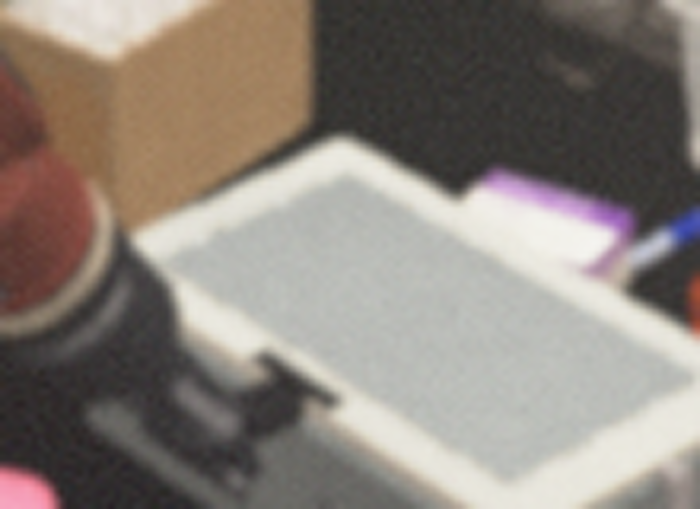

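play_rows(steps=[{"tx": 0.0012, "ty": 0, "tz": 0.0012, "ax": 0, "ay": 0, "az": 0, "fingers": 0.8}, {"tx": 0.0012, "ty": 0, "tz": 0.0012, "ax": 0, "ay": 0, "az": 0, "fingers": 0.8}, {"tx": 0, "ty": 0, "tz": 0, "ax": 0, "ay": 0, "az": 0, "fingers": 0.8}])

```text
clock: 26.28
tool_pos: [0.503, -0.0561, 0.064]
tcp_rot: [0.096, 2.538, -0.029]
force: [-3.1, -3.6, -2.2]
grip_width: 0.0284
```

Run:
```python
from h import *
p,Rm,s=cur(); print(s['clock'],p,s['grip_width'],s['force'],s['torque'].round(2))
g=cams.grab_frame('top'); print(hood(g))
```

```text
26.2833 [ 0.50299777 -0.05606977  0.06402949] 0.0284409184030211 [-3.06421761 -3.63669547 -2.24426368] [-0.57  0.89 -0.42]
(np.float64(0.3144334515832035), np.int64(4201))
```

play_rows(steps=[{"tx": 0.0008, "ty": 0, "tz": 0.001, "ax": 0, "ay": 0, "az": 0, "fingers": 0.8}, {"tx": 0.0007, "ty": 0, "tz": 0.0009, "ax": 0, "ay": 0, "az": 0, "fingers": 0.8}, {"tx": 0, "ty": 0, "tz": 0, "ax": 0, "ay": 0, "az": 0, "fingers": 0.8}])

```text
clock: 26.58
tool_pos: [0.5034, -0.0561, 0.063]
tcp_rot: [0.095, 2.536, -0.029]
force: [-23.8, -1.4, 29.7]
grip_width: 0.0287
```

Run:
```python
from h import *
p,Rm,s=cur(); print(s['clock'],p,s['grip_width'],s['force'],s['torque'].round(2))
g=cams.grab_frame('top'); print(hood(g))
```

```text
26.5833 [ 0.50343071 -0.05610174  0.06301091] 0.028683761627111944 [-23.79913042  -1.43488352  29.65861739] [-0.48  0.71 -0.42]
(np.float64(0.22224923207961803), np.int64(4198))
```

play_rows(steps=[{"tx": -0.0003, "ty": 0, "tz": -0.001, "ax": 0, "ay": 0, "az": 0, "fingers": 0.8}, {"tx": 0, "ty": 0, "tz": 0, "ax": 0, "ay": 0, "az": 0, "fingers": 0.62}, {"tx": 0, "ty": 0, "tz": 0, "ax": 0, "ay": 0, "az": 0, "fingers": 0.5}, {"tx": 0, "ty": 0, "tz": 0, "ax": 0, "ay": 0, "az": 0, "fingers": 0.35}, {"tx": 0, "ty": 0, "tz": 0, "ax": 0, "ay": 0, "az": 0, "fingers": 0.35}])

```text
clock: 27.05
tool_pos: [0.504, -0.0558, 0.0637]
tcp_rot: [0.094, 2.536, -0.028]
force: [-0.4, 0.4, 0.4]
grip_width: 0.0557
```

Run:
```python
from h import *
p,Rm,s=cur(); print(s['clock'],p,s['grip_width'],s['force'],s['torque'].round(2))
g=snap('f1t.png','top',box=(150,290,90,130)); print(hood(g))
```

```text
27.05 [ 0.50403138 -0.05584359  0.06365673] 0.05569425146654245 [-0.37887255  0.44329144  0.39748964] [ 0.04  0.54 -0.03]
(np.float64(0.1908051954989361), np.int64(4194))
```

View pics/f1t.png

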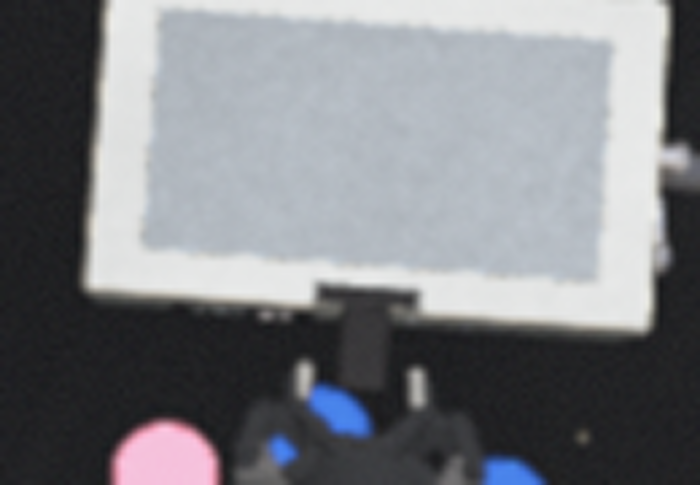

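play_rows(steps=[{"tx": 0, "ty": 0, "tz": -0.008, "ax": 0, "ay": 0, "az": 0, "fingers": 0.35}, {"tx": 0, "ty": 0, "tz": -0.015, "ax": 0, "ay": 0, "az": 0, "fingers": 0.35}, {"tx": 0, "ty": 0, "tz": -0.02, "ax": 0, "ay": 0, "az": 0, "fingers": 0.35}, {"tx": -0.005, "ty": 0, "tz": -0.02, "ax": 0, "ay": 0, "az": 0, "fingers": 0.35}, {"tx": -0.01, "ty": 0, "tz": -0.02, "ax": 0, "ay": 0, "az": 0, "fingers": 0.35}, {"tx": -0.01, "ty": 0, "tz": -0.02, "ax": 0, "ay": 0, "az": 0, "fingers": 0.35}, {"tx": -0.01, "ty": 0, "tz": -0.02, "ax": 0, "ay": 0, "az": 0, "fingers": 0.35}, {"tx": 0, "ty": 0, "tz": 0, "ax": 0, "ay": 0, "az": 0, "fingers": 0.35}, {"tx": 0, "ty": 0, "tz": 0, "ax": 0, "ay": 0, "az": 0, "fingers": 0.35}])

```text
clock: 27.85
tool_pos: [0.4639, -0.0535, 0.1863]
tcp_rot: [0.094, 2.533, -0.03]
force: [-0.4, -0.7, -0.2]
grip_width: 0.0557
```

Run:
```python
from h import *
p,Rm,s=cur(); print(s['clock'],p,s['grip_width'],s['force'],s['q'].round(2))
g=snap('g1t.png','top',box=(110,180,160,290)); print(hood(g)); f=snap('g1.png',box=(120,180,200,320))
for t in ('dropper_mid','amber_mid','bottle_mid','pull_lug','knuckle'):
    print(t,[(np.round(d['xyz'],3).tolist(),round(d['confidence'],2)) for d in nets.mark_of(g,t)[:2]])
```

```text
27.85 [ 0.46385199 -0.0534802   0.18627712] 0.05569628695169308 [-0.36909905 -0.6889225  -0.24803929] [-0.42 -0.28 -1.    0.27  0.2  -0.29]
(np.float64(0.2658288601395755), np.int64(4181))
dropper_mid [([0.482, 0.268, -0.003], 0.71), ([0.477, 0.257, 0.052], 0.65)]
amber_mid [([0.591, -0.368, 0.061], 0.64)]
bottle_mid [([0.515, 0.388, 0.068], 0.63)]
pull_lug [([0.491, -0.055, 0.102], 0.98), ([0.511, 0.385, 0.069], 0.54)]
knuckle [([0.611, -0.26, 0.032], 0.42)]
```

View pics/g1t.png

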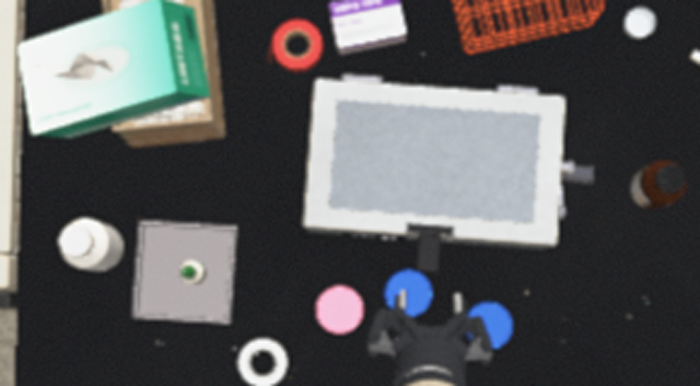

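View pics/g1.png

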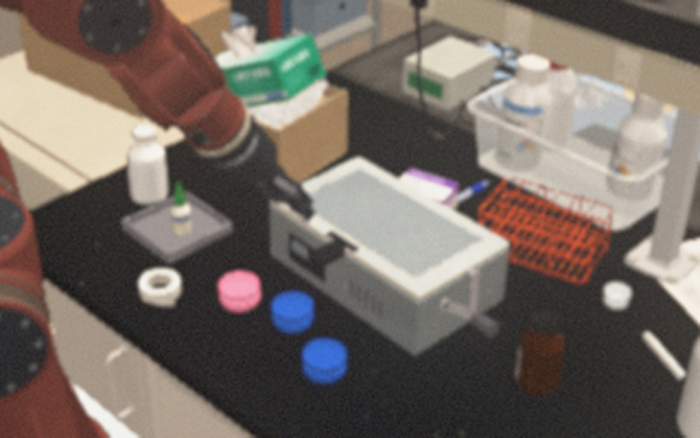

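Run:
```python
from h import *
print(order.finish_job())
```

```text
the job is handed in; nothing more can be done
None
```

The job is done and handed in at about 28 s of the 69 s allowed. The dropper bottle is standing in the tray, the stay is broken and the hood is shut.

- **Dropper bottle:** I gripped it with the tool tilted 35°, lifted it out over the left wall and stood it upright in the tray. The first grip sat too high on the cap (23 mm wide), so I opened and gripped again lower down. The reported tip point lay about 20–30 mm beyond the fingertips seen in the images, and I allowed for that from then on.
- **Setting down:** The bottle met the tray floor with a push of about 21 N. I backed off 1 mm before letting go.
- **Stay:** I pushed the knuckle about 30 mm with closed fingers. As the stay folded, it drew the hood down from 62° to 49° before I had hold of the lug. It stayed steady there.
- **Hood:** I pinched the lug and lowered the hood in small steps until it met the rim, where the contact force read about 38 N. The lug turned and slid outward slightly in the fingers, but I held it until the hood was shut.

**Last checks:**
- The hood reads 0.2–0.3°, within the bias of my depth estimate.
- The dropper bottle is upright in the tray, and the brown and white bottles are within 5 mm of where they started.
- The gripper is clear and feels no contact force.
- One network reading for the dropper bottle pointed at the tray instead; the second reading and both pictures agree that the bottle is standing.
- The dishes and jar can't be seen with the hood shut. They looked undisturbed in the last clear view, just before I pushed the stay.

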